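# Put the residue-test reagents away after the last run

### The arm

A 7-joint arm with a two-finger parallel gripper is mounted at the origin on a cart in front of the work surface, level with it; the furniture and walls round the work are solid. World frame = base frame: x ahead of the robot, y to its left, z up, the work surface at z = 0. Lengths are in m, angles in rad, forces in N, time in s.
With the tool pointing down it reaches from about 0.425 to 0.925 m from the base axis. Payload 6.8 kg.
Tool frame: the origin (TCP) lies at the very end of the fingers, on their centre line; the grasp point (between the pads) lies 19 mm behind it (bot.grasp_offset is the distance from the TCP to the grasp point, in m); z points along the fingers, y is the line along which they close (so a half turn about z gives the same grasp; the last joint's range is limited). The gripper opens to 88 mm and grips with 3 to 60 N. Pads are 20 mm wide; open, the fingers measure 115 mm over their backs; the gripper's body (75 mm by 178 mm) begins 61 mm behind the grasp point.
Start: joints at [-1.29, 0.477, 0.022, 1.555, -0.011, 1.109, -0.083], TCP at [0.256, 0.625, 0.223] pointing down, gripper open.
Joint ranges: [-2.96, 2.96], [-0.34, 2.1], [-1.41, 1.46], [0.24, 2.44], [-1.37, 4.51], [0.17, 1.92], [-2.96, 2.96]. Speed limits (rad/s): [2.39, 2.39, 3.14, 3.14, 3.14, 3.14, 3.14].

### API

Orientations are given as a unit quaternion [x, y, z, w].
In Python, from cell import sense, imaging, order, finder, bot gives the robot as it stands.
- The arm moves only by the tool step_arm, never from a script. Its argument "motion" is a list of rows, each a list of 5 numbers: the shift along the tool's x, y, z normalised to -1 to 1, where 1 is 0.1 m, then the turn about the tool's z normalised to -1 to 1, where 1 is 180 degrees, then the opening, from -1 (shut) to 1 (fully open). A call has exactly 5 rows; each row shifts and turns the commanded pose from where the row before left it, along the tool's axes as they then stand; what a row does not reach is not made up. A row lasts 1/10 s, in which the tool goes at most 50 mm and 8.59 degrees, less where a joint would pass 70% of its speed; a pose out of reach is approached as far as the arm can. A call with a number of a shift or a turn outside -1 to 1 is refused whole. A call with a gripper value outside its range is refused whole. The fingers move at their own pace and stop on an object; "newtons" is the grip in N (left out, the last holds). Time passes only in rows, so rows that do not move let the fingers close, or fill a call up. It gives the time, the measured TCP pose, the force, the opening and the grip force at its end, in the units of the state.
- sense(): the state, without advancing time (a new reading comes with each control period).
- imaging.capture(name): name is "scene" or "top" or "wrist"; returns a dict with "img" (400x640x3 uint8, red, green, blue), "z_map" (400x640 float32, m along the optical axis (not along the pixel's ray), 0 where there is no reading), "intrinsics" (3x3 intrinsics, pixels), "world_to_cam" (4x4, takes a point from world to camera coordinates). Camera axes: x right, y down, z forward; pixel columns grow to the right and rows downward; lengths in m; the calibration is good to about 2 mm. A picture is of the moment at which its call begins.
- order.hand_in(): hands the job in; it is judged then, once.
Trained networks look in the newest picture that a camera, given by its name, has taken for a name from the list of things; names that differ only in an ending like _2 or _b are one class to them, and where a whole thing is asked for, a point or a joint stands for the part that bears it (a point fixed in the world has none). Each returns a list of dicts, best first, with "p" (0 to 1); they miss things now and then, are a little off and sometimes report something else, mostly with a low value. They report only what shows in the picture. A call takes as long as a camera call.
- finder.recognise(camera, thing): "rect" ([left, top, width, height] in pixels, round what is visible of it).
- finder.masks_of(camera, thing): "pixels" (400x640 bool, what is visible of it) and "rect" ([left, top, width, height] in pixels, round what is visible of it).
- finder.pinpoint(camera, thing): "centre" ([column, row] in pixels: a listed point, or the origin of a listed thing).
The state is a dict: "clock": time; "joint_pos": joint angles; "qvel": joint speeds; "effort": joint torques, N m; "eef_pos": TCP position; "ee_rot": TCP orientation; "contact_force": force on the tool from outside, world axes, zero at the start; "wrist_torque": the same for the moment, N m; "opening": opening from 0.0 (shut) to 1.0 (fully open); "grasp_force": force on a finger pad.
Only numpy, scipy, OpenCV 4.12 (cv2) and the standard library are available. Lean on these libraries where they do the work, as an engineer would, in place of code of your own. Each camera call takes 0.05 s, during which the arm holds its last target. There are 200 camera calls.

### The job

Clear up the residue-test reagents. Put the two blue-capped vials away first, because they must not stand warm: one in each well of the aluminium cold block in the blue tub, either way round. Then stand the red-bulb dropper bottle in the red-ringed well and the black-bulb one in the black-ringed well of the white rack, and lay the test-strip carton flat inside the lip of the grey tray; everything ends upright and fully down in its place, and the leaf dish and the yellow-capped bottle, still in use, are left where they stand.

Things in the scene. Friction and masses are not known exactly. Their poses are not given: they have to be found in the camera images.
- vial_a: Clear glass reagent vial with a blue screw cap, stands upright; glass body 27 mm in diameter up to 44 mm, cap 24.5 mm in diameter, 54 mm high in all, about 30 g. Origin: centre of its underside, z up along its axis. The two vials are alike and may go in either well of the cold block.
- vial_b: Second blue-capped vial, the same in every way as vial_a.
- dropper_red: Amber dropper bottle with a RED rubber bulb, stands upright; body 27.6 mm in diameter up to 56 mm, collar 19 mm in diameter from 54 to 66 mm, bulb 12.4 mm in diameter up to 95 mm; about 50 g. Origin: centre of its underside, z up along its axis.
- dropper_black: Amber dropper bottle with a BLACK rubber bulb, otherwise the same as dropper_red.
- strip_carton: Small white and blue carton of test strips lying flat, 32 mm (its x) by 90 mm (its y) by 22 mm high, about 30 g. Origin: centre of its underside. Grip it across the 32 mm by its upper 12 mm, so that the fingertips stay above the lip of the tray.
- cold_block: Bench cold block: bare aluminium block in a blue plastic tub, 64 mm (its x) by 118 mm (its y), top of the aluminium 28 mm above the bench, fixed. Origin: centre of its underside. Two round wells at its y = +26 mm and y = -26 mm (x = 0), 36 mm in diameter with a 4 mm bevel round the mouth (44 mm wide at the top) and 20 mm deep: their floor is 8 mm above the bench.
- dropper_rack: White plastic rack, 58 mm (its x) by 112 mm (its y), top 26 mm above the bench, fixed. Origin: centre of its underside. Two round wells at x = 0: the one at its y = +26 mm has a RED ring round the mouth and a red tab on that end, the one at y = -26 mm a BLACK ring and tab. Wells 36 mm in diameter with a 4 mm bevel (44 mm wide at the top), 20 mm deep: their floor is 6 mm above the bench.
- strip_tray: Shallow grey plastic tray, outside 56 mm (its x) by 114 mm (its y), inside 48 by 106 mm, fixed. Floor 3 mm above the bench, lip 11 mm above the bench (8 mm above the floor), 4 mm thick. Origin: centre of its underside. The carton lies in it with its long side along the tray's long side, either way round.
- leaf_dish: Open petri dish with cut green leaf in it, 60 mm in diameter, 14 mm high, loose; not part of the job. Origin: centre of its underside. It lies just beyond the fixed pipette stand (rod and pipette up to 450 mm high, 0.30 to 0.43 m straight ahead of the robot, 30 mm to its right to 130 mm to its left), which the arm has to pass on the far side; the back wall of the bench begins 0.75 m ahead.
- yellow_bottle: Small reagent bottle with a YELLOW screw cap, 31 mm in diameter, 59 mm high, loose; not part of the job. Origin: centre of its underside.

How it is judged:
On the way, in this order (a step that is already met when the one before it is completed fails the run):
1. both blue-capped vials stand in the cold block's wells, let go, before any dropper bottle or the carton has been brought to its own place (x of vial_a in the frame of cold_block between -0.01 and 0.01 m and y of vial_a in the frame of cold_block between -0.036 and 0.036 m and z of vial_a in the frame of cold_block between 0 and 0.012 m and angle between each of vial_a, vial_b's own z axis and vertical below 0.2 rad and x of vial_b in the frame of cold_block between -0.01 and 0.01 m and y of vial_b in the frame of cold_block between -0.036 and 0.036 m and z of vial_b in the frame of cold_block between 0 and 0.012 m and contact force between the fingers and vial_a below 0.1 N and contact force between the fingers and vial_b below 0.1 N and not (horizontal distance between any of dropper_red, dropper_black and dropper_rack below 0.05 m or horizontal distance between strip_carton and strip_tray below 0.05 m)), for 0.2 s.
2. both dropper bottles stand in the wells of their own colour and the carton lies flat in its tray, all let go (x of dropper_red in the frame of dropper_rack between -0.01 and 0.01 m and y of dropper_red in the frame of dropper_rack between 0.016 and 0.036 m and z of dropper_red in the frame of dropper_rack between 0 and 0.01 m and angle between each of dropper_red, dropper_black's own z axis and vertical below 0.2 rad and x of dropper_black in the frame of dropper_rack between -0.01 and 0.01 m and y of dropper_black in the frame of dropper_rack between -0.036 and -0.016 m and z of dropper_black in the frame of dropper_rack between 0 and 0.01 m and x of strip_carton in the frame of strip_tray between -0.012 and 0.012 m and y of strip_carton in the frame of strip_tray between -0.012 and 0.012 m and z of strip_carton in the frame of strip_tray between 0 and 0.007 m and angle between the y axis of strip_carton and the y axis of strip_tray, either way round below 0.2 rad and angle between strip_carton's own z axis and vertical below 0.1 rad and contact force between the fingers and dropper_red below 0.1 N and contact force between the fingers and dropper_black below 0.1 N and contact force between the fingers and strip_carton below 0.1 N), for 0.2 s.
At the end, for the whole second after the job is handed in: Vials in the cold block, red and black dropper in the wells of their colour (within 10 mm of the well's centre, within 4 mm of its floor, tilted under 0.2 rad); carton flat on the tray's floor (within 12 mm of its middle, 0.2 rad of its direction); all slower than 20 mm/s (x of vial_a in the frame of cold_block between -0.01 and 0.01 m and y of vial_a in the frame of cold_block between -0.036 and 0.036 m and z of vial_a in the frame of cold_block between 0 and 0.012 m and angle between each of vial_a, vial_b, dropper_red, dropper_black's own z axis and vertical below 0.2 rad and x of vial_b in the frame of cold_block between -0.01 and 0.01 m and y of vial_b in the frame of cold_block between -0.036 and 0.036 m and z of vial_b in the frame of cold_block between 0 and 0.012 m and x of dropper_red in the frame of dropper_rack between -0.01 and 0.01 m and y of dropper_red in the frame of dropper_rack between 0.016 and 0.036 m and z of dropper_red in the frame of dropper_rack between 0 and 0.01 m and x of dropper_black in the frame of dropper_rack between -0.01 and 0.01 m and y of dropper_black in the frame of dropper_rack between -0.036 and -0.016 m and z of dropper_black in the frame of dropper_rack between 0 and 0.01 m and x of strip_carton in the frame of strip_tray between -0.012 and 0.012 m and y of strip_carton in the frame of strip_tray between -0.012 and 0.012 m and z of strip_carton in the frame of strip_tray between 0 and 0.007 m and angle between the y axis of strip_carton and the y axis of strip_tray, either way round below 0.2 rad and angle between strip_carton's own z axis and vertical below 0.1 rad and linear speed of each of vial_a, vial_b, dropper_red, dropper_black, strip_carton below 0.02 m/s); the robot touches nothing.
It fails at once if the leaf dish is pushed more than 20 mm (distance of leaf_dish from where it was at the start of the episode above 0.02 m).
It fails at once if the yellow-capped bottle is pushed more than 20 mm or tipped (distance of yellow_bottle from where it was at the start of the episode above 0.02 m or angle between yellow_bottle's own z axis and vertical above 0.4 rad).
It also fails if it takes over 144 s, if anything falls off the work surface, if the arm or the gripper's body presses on something with over 40 N, if the wrist force passes 120 N, or if a joint passes its speed limit or range.

## Working session

There is one attempt and no reset: what is moved stays moved. The work goes in short steps, Python scripts to look and compute and a tool call to move; the robot and the scene stay as the last step left them, time stands still between calls to the robot, and variables do not carry over. Pictures are saved under pics/ and viewed, at most 14 in all, crops included, and the job is handed in when it is done.

Besides the shell and the picture viewer there is one more tool, called as name(argument=value, ...), one argument or row to a line, values as JSON. step_arm: Moves the arm, as the interface text tells. Scaled input: -1 to 1 covers 0.1 m each way for a shift and 180 degrees each way for a turn. Its arguments: {"type":"object","properties":{"motion":{"type":"array","items":{"type":"array","items":{"type":"number","minimum":-1,"maximum":1}}},"newtons":{"type":"number"}},"required":["motion"]}

```bash
ls; mkdir -p pics; python3 - <<'E'
from cell import sense, imaging, finder, bot
import cv2, numpy as np
s=sense(); print({k:np.round(v,3).tolist() for k,v in s.items()}, bot.grasp_offset)
for n in("scene","top"):
    d=imaging.capture(n); cv2.imwrite(f"pics/{n}0.png",d["img"][:,:,::-1])
    np.savez(f"{n}0.npz",**d)
    print(n,d["intrinsics"].round(1).tolist(),d["world_to_cam"].round(3).tolist())
    for t in "vial_a dropper_red dropper_black strip_carton cold_block dropper_rack strip_tray leaf_dish yellow_bottle".split():
        print(t,[(round(r["p"],2),np.round(r["centre"]).tolist()) for r in finder.pinpoint(n,t)][:4])
E
```

```text
pics
{'clock': 0.0, 'joint_pos': [-1.29, 0.478, 0.022, 1.556, -0.011, 1.109, -0.083], 'qvel': [-0.001, 0.0, -0.002, 0.001, 0.001, 0.001, 0.0], 'effort': [-0.0, -58.284, 1.535, -27.26, -0.054, 0.017, 0.0], 'eef_pos': [0.256, 0.624, 0.222], 'ee_rot': [0.193, 0.981, -0.001, -0.0], 'contact_force': [-0.38, 0.448, 0.041], 'wrist_torque': [-0.058, 0.02, -0.044], 'grasp_force': 0.0, 'opening': 0.999} 0.0187
scene [[368.6, 0.0, 322.8], [0.0, 368.6, 195.6], [0.0, 0.0, 1.0]] [[-0.72, -0.694, -0.015, 0.421], [-0.447, 0.48, -0.755, 0.266], [0.531, -0.537, -0.656, 0.758], [0.0, 0.0, 0.0, 1.0]]
vial_a [(0.59, [261.0, 308.0]), (0.54, [212.0, 296.0])]
dropper_red [(0.72, [295.0, 235.0])]
dropper_black [(0.59, [301.0, 276.0])]
strip_carton [(0.77, [254.0, 259.0])]
cold_block [(0.67, [330.0, 187.0]), (0.26, [299.0, 233.0])]
dropper_rack [(0.73, [395.0, 189.0])]
strip_tray [(0.81, [400.0, 147.0]), (0.41, [295.0, 235.0])]
leaf_dish [(0.61, [345.0, 219.0])]
yellow_bottle [(0.76, [234.0, 236.0])]
top [[370.7, 0.0, 324.2], [0.0, 370.7, 204.3], [0.0, 0.0, 1.0]] [[-0.002, -1.0, 0.023, 0.021], [-0.993, -0.0, -0.115, 0.549], [0.115, -0.023, -0.993, 1.008], [0.0, 0.0, 0.0, 1.0]]
vial_a [(0.62, [190.0, 211.0]), (0.53, [208.0, 248.0]), (0.3, [387.0, 233.0])]
dropper_red [(0.46, [277.0, 212.0])]
dropper_black [(0.68, [234.0, 202.0]), (0.58, [250.0, 246.0])]
strip_carton [(0.69, [231.0, 207.0]), (0.51, [347.0, 183.0])]
cold_block [(0.68, [275.0, 211.0]), (0.61, [344.0, 187.0])]
dropper_rack [(0.9, [389.0, 234.0])]
strip_tray [(0.72, [453.0, 198.0])]
leaf_dish [(0.75, [322.0, 228.0])]
yellow_bottle [(0.68, [242.0, 176.0]), (0.34, [346.0, 185.0])]
```

View pics/scene0.png

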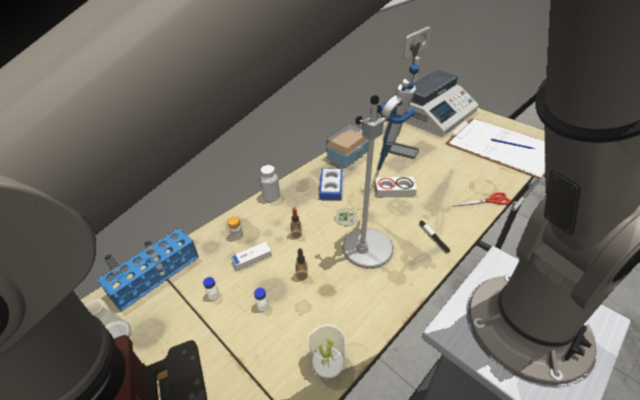

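View pics/top0.png

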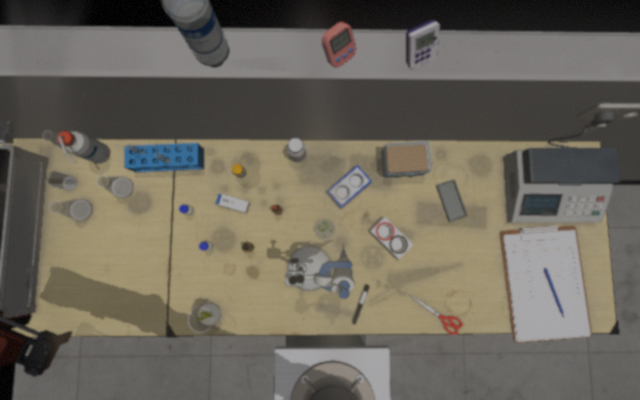

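The top view shows vials at about (186,210) and (206,245), droppers red (277,209) and black (248,246), and the carton at (232,203). The yellow bottle is at (238,170), the cold block at (349,186), the rack at (390,237) with red to the upper left, and the tray at (451,200). The stand is around (320,270).

```bash
cat > h.py <<'E'
from cell import sense, imaging, finder, bot
import cv2, numpy as np
def cloud(d):
    K=d["intrinsics"];T=np.linalg.inv(d["world_to_cam"]);z=d["z_map"]
    v,u=np.indices(z.shape)
    P=np.stack([(u-K[0,2])*z/K[0,0],(v-K[1,2])*z/K[1,1],z],-1)
    W=P@T[:3,:3].T+T[:3,3]; W[z==0]=np.nan
    return W
def project(d,p):
    c=d["world_to_cam"]@np.append(p,1);q=d["intrinsics"]@c[:3];return q[:2]/q[2]
def onplane(d,uv,h):
    K=d["intrinsics"];T=np.linalg.inv(d["world_to_cam"])
    r=T[:3,:3]@np.linalg.solve(K,[uv[0],uv[1],1]);return (T[:3,3]+r*(h-T[2,3])/r[2])
E
python3 - <<'E'
from h import *
d=dict(np.load("top0.npz"));W=cloud(d)
for n,(u,v),zl,r in [("va",(186,210),.035,9),("vb",(206,245),.035,9),("red",(277,209),.045,9),("blk",(248,246),.045,9),("yel",(238,170),.04,9),("carton",(232,203),.014,22),("cold",(349,186),.018,28),("rack",(390,237),.017,28),("tray",(451,200),.005,26),("leaf",(324,228),.005,13)]:
    w=W[v-r:v+r+1,u-r:u+r+1].reshape(-1,3);p=w[w[:,2]>zl]
    if len(p)<3: print(n,len(p),np.nanmax(w[:,2]));continue
    R=cv2.minAreaRect(p[:,:2].astype(np.float32)*1000)
    print(n,len(p),"mean",p.mean(0).round(4),"max z",p[:,2].max().round(3),"rect",np.round(R[0]),np.round(R[1]),round(R[2],1))
d=imaging.capture("top")
for t in "vial_a dropper_red dropper_black strip_carton cold_block dropper_rack strip_tray".split():
    for m in finder.masks_of("top",t)[:3]:
        w=W[m["pixels"]];w=w[~np.isnan(w[:,0])]
        R=cv2.minAreaRect(np.argwhere(m["pixels"])[:,::-1].astype(np.float32))
        print(t,round(m["p"],2),m["rect"],np.median(w,0).round(3),"z95",np.percentile(w[:,2],95).round(3),np.round(R[0]),np.round(R[1]),round(R[2],1))
E
```

```text
va 81 mean [0.5338 0.4024 0.0502] max z 0.056 rect [533. 404.] [22. 24.] 2.0
vb 78 mean [0.433  0.3452 0.0509] max z 0.056 rect [433. 347.] [22. 23.] 1.2
red 69 mean [0.5323 0.1503 0.0636] max z 0.094 rect [534. 152.] [25. 22.] 88.9
blk 74 mean [0.4294 0.229  0.0639] max z 0.095 rect [429. 230.] [25. 20.] 9.8
yel 109 mean [0.6429 0.2593 0.0558] max z 0.062 rect [644. 260.] [29. 29.] 11.1
carton 367 mean [0.5545 0.2802 0.0207] max z 0.026 rect [555. 281.] [90. 32.] 74.3
cold 683 mean [ 0.601  -0.051   0.0255] max z 0.032 rect [602. -52.] [ 64. 118.] 40.9
rack 598 mean [ 0.4549 -0.1686  0.0245] max z 0.031 rect [ 455. -169.] [112.  59.] 45.0
tray 221 mean [ 0.5616 -0.3508  0.0087] max z 0.022 rect [ 589. -354.] [163. 104.] 27.4
leaf 76 mean [0.4811 0.0182 0.0091] max z 0.018 rect [480.  18.] [57. 57.] 89.6
vial_a 0.45 [195.2, 241.8, 18.1, 10.1] [0.433 0.34  0.051] z95 0.055 [206. 246.] [ 8. 14.] 90.0
strip_carton 0.59 [217.3, 197.5, 32.9, 15.6] [0.554 0.277 0.021] z95 0.024 [233. 203.] [34. 12.] 16.3
cold_block 0.55 [328.0, 166.1, 42.1, 44.7] [ 0.601 -0.05   0.024] z95 0.029 [349. 187.] [23. 42.] 48.7
dropper_rack 0.71 [368.0, 213.8, 44.7, 45.6] [ 0.454 -0.168  0.023] z95 0.028 [391. 238.] [41. 21.] 45.0
strip_tray 0.93 [436.8, 180.6, 31.0, 37.1] [ 0.564 -0.351  0.003] z95 0.01 [452. 200.] [40. 20.] 69.1
```

```bash
python3 - <<'E'
from h import *
d=dict(np.load("top0.npz"))
im=cv2.resize(d["img"][140:290,160:480],None,fx=2.5,fy=2.5,interpolation=cv2.INTER_CUBIC)
cv2.imwrite("pics/topcrop.png",np.clip(im[:,:,::-1].astype(float)*1.5,0,255))
E
```

```text
[ WARN:0@0.056] global loadsave.cpp:1063 imwrite_ Unsupported depth image for selected encoder is fallbacked to CV_8U.
```

View pics/topcrop.png

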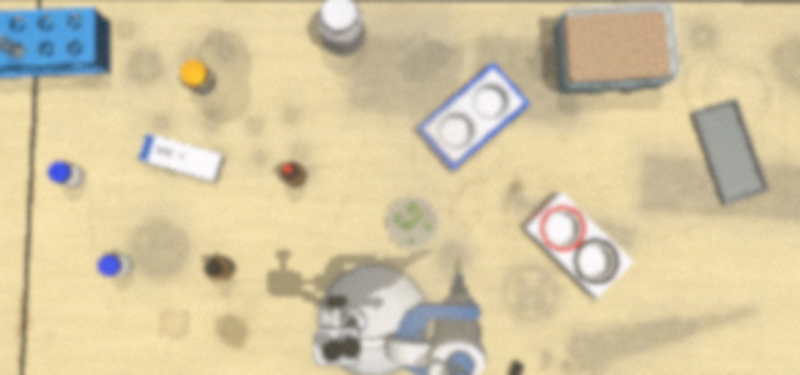

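The crop confirms the layout: vials, droppers and carton on the left, cold block upper right of the dish, rack with its red ring upper left, tray far right. I'll check the stand's shape and what `bot` offers before moving.

```bash
python3 - <<'E'
from h import *
print([(k,getattr(bot,k)) for k in dir(bot) if k[0]!='_'])
d=dict(np.load("top0.npz"));W=cloud(d).reshape(-1,3)
s=dict(np.load("scene0.npz"));W=np.vstack([W,cloud(s).reshape(-1,3)])
m=(W[:,0]>.25)&(W[:,0]<.5)&(abs(W[:,1]-.05)<.15)
for a in np.arange(.02,.56,.04):
    p=W[m&(W[:,2]>a)&(W[:,2]<a+.04)]
    if len(p):print(round(a,2),len(p),np.percentile(p[:,:2],[2,98],axis=0).round(3).tolist())
p=W[(abs(W[:,0]-.563)<.08)&(abs(W[:,1]+.351)<.08)&(W[:,2]>.007)&(W[:,2]<.014)]
print(len(p),p.mean(0))
E
```

```text
[('MotionError', <class 'cell.MotionError'>), ('grasp_offset', 0.0187)]
0.02 170 [[0.358, 0.074], [0.383, 0.098]]
0.06 69 [[0.364, -0.025], [0.439, 0.092]]
0.1 97 [[0.364, -0.026], [0.437, 0.092]]
0.14 127 [[0.364, -0.026], [0.43, 0.092]]
0.18 150 [[0.365, -0.023], [0.421, 0.092]]
0.22 203 [[0.364, -0.021], [0.414, 0.092]]
0.26 299 [[0.365, -0.021], [0.407, 0.092]]
0.3 265 [[0.362, -0.023], [0.396, 0.096]]
0.34 1735 [[0.347, -0.019], [0.403, 0.102]]
0.38 1195 [[0.35, -0.019], [0.381, 0.091]]
0.42 279 [[0.345, -0.009], [0.364, 0.019]]
254 [ 0.5561001  -0.35171741  0.00976911]
```

```bash
cat >> h.py <<'E'
def pose():
    s=sense();q=s["ee_rot"]
    from scipy.spatial.transform import Rotation as R
    M=R.from_quat(q).as_matrix();return np.array(s["eef_pos"]),np.degrees(np.arctan2(M[1,1],M[0,1])),M
def plan(wps,p=None,yaw=None):
    if p is None:
        p,yaw,M=pose();print("at",p.round(4),"yaw",round(yaw,2),"tilt",M[2,2].round(4))
    for x,y,z,w in wps:
        t=-((w-yaw+180)%360-180)/180; yaw=w; c=np.radians(w)
        Y=np.array([np.cos(c),np.sin(c),0]);Z=np.array([0,0,-1.]);X=np.cross(Y,Z)
        D=np.array([x,y,z])-p;p=np.array([x,y,z])
        sh=np.array([D@X,D@Y,D@Z])/.1
        n=max(1,int(np.ceil(np.linalg.norm(sh)/.4))); n=-(-n//5)*5; nt=int(np.ceil(abs(t)/.045))
        print((x,y,z,w),"turn",round(t,4),f"={nt}x",round(t/max(nt,1),4)," shift",sh.round(3),f"={n}x",(sh/n).round(3))
E
python3 -c "
from h import *
plan([(.256,.625,.222,40.9),(.533,.4035,.16,40.9),(.533,.4035,.024,40.9),(.533,.4035,.17,40.9),(.625,.27,.17,40.9),(.619,-.072,.17,40.9),(.619,-.072,.034,40.9)])"
```

```text
at [0.2559 0.6246 0.2227] yaw 67.72 tilt -1.0
(0.256, 0.625, 0.222, 40.9) turn 0.149 =4x 0.0373  shift [0.002 0.003 0.007] =5x [0.    0.001 0.001]
(0.533, 0.4035, 0.16, 40.9) turn -0.0 =0x -0.0  shift [-3.488  0.643  0.62 ] =10x [-0.349  0.064  0.062]
(0.533, 0.4035, 0.024, 40.9) turn -0.0 =0x -0.0  shift [0.   0.   1.36] =5x [0.    0.    0.272]
(0.533, 0.4035, 0.17, 40.9) turn -0.0 =0x -0.0  shift [ 0.    0.   -1.46] =5x [ 0.     0.    -0.292]
(0.625, 0.27, 0.17, 40.9) turn -0.0 =0x -0.0  shift [-1.611 -0.179  0.   ] =5x [-0.322 -0.036  0.   ]
(0.619, -0.072, 0.17, 40.9) turn -0.0 =0x -0.0  shift [-2.546 -2.285  0.   ] =10x [-0.255 -0.228  0.   ]
(0.619, -0.072, 0.034, 40.9) turn -0.0 =0x -0.0  shift [0.   0.   1.36] =5x [0.    0.    0.272]
```

step_arm(
  motion=[
    [0,0,0,0.0375,1],
    [0,0,0,0.0375,1],
    [0,0,0,0.0375,1],
    [0,0,0,0.0365,1],
    [0,0,0,0,1],
  ],
  newtons=12,
)

```text
clock: 1.9
eef_pos: [0.2558, 0.6247, 0.2227]
ee_rot: [0.416, 0.909, 0.0, 0.0]
contact_force: [-0.5, 0.6, 0.2]
opening: 0.997
grasp_force: 0.0
```

step_arm(
  motion=[
    [-0.35,0.064,0.062,0,1],
    [-0.35,0.064,0.062,0,1],
    [-0.35,0.064,0.062,0,1],
    [-0.35,0.064,0.062,0,1],
    [-0.35,0.064,0.062,0,1],
  ],
)

```text
clock: 2.4
eef_pos: [0.3957, 0.5124, 0.1915]
ee_rot: [0.414, 0.91, 0.0, 0.0]
contact_force: [-0.3, 0.4, 0.5]
opening: 1.001
grasp_force: 0.0
```

step_arm(
  motion=[
    [-0.35,0.064,0.062,0,1],
    [-0.35,0.064,0.062,0,1],
    [-0.35,0.064,0.062,0,1],
    [-0.35,0.064,0.062,0,1],
    [-0.34,0.064,0.062,0,1],
  ],
)

```text
clock: 2.9
eef_pos: [0.5339, 0.4017, 0.1605]
ee_rot: [0.414, 0.91, 0.0, 0.0]
contact_force: [-0.1, 0.1, 0.8]
opening: 0.996
grasp_force: 0.0
```

step_arm(
  motion=[
    [0,0,0,0,1],
    [0,0,0,0,1],
    [0,0,0,0,1],
    [0,0,0,0,1],
    [0,0,0,0,1],
  ],
)

```text
clock: 3.4
eef_pos: [0.5318, 0.4041, 0.1609]
ee_rot: [0.414, 0.91, 0.0, -0.0]
contact_force: [-0.3, 0.0, -0.4]
opening: 0.999
grasp_force: 0.0
```

```bash
python3 - <<'E'
from h import *
plan([(.533,.4035,.024,40.9)])
d=imaging.capture("wrist");cv2.imwrite("pics/w1.png",d["img"][:,:,::-1])
W=cloud(d)
for m in finder.masks_of("wrist","vial_a")[:3]:
    w=W[m["pixels"]];w=w[~np.isnan(w[:,0])];print(m["p"],m["rect"],np.median(w,0).round(4))
    w=w[w[:,2]>.05]
    if len(w):print(w.mean(0).round(4),w.min(0).round(4),w.max(0).round(4))
E
```

```text
at [0.5318 0.4041 0.1609] yaw 41.05 tilt -1.0
(0.533, 0.4035, 0.024, 40.9) turn 0.0008 =1x 0.0008  shift [-0.012  0.005  1.369] =5x [-0.002  0.001  0.274]
0.73 [173.4, 146.8, 45.9, 34.7] [0.4344 0.3542 0.0518]
[0.4323 0.3493 0.0548] [0.4208 0.3364 0.0501] [0.4437 0.3603 0.0572]
0.68 [310.0, 171.6, 25.8, 41.9] [0.5303 0.4092 0.0544]
[0.5328 0.4065 0.0548] [0.5214 0.3944 0.05  ] [0.5442 0.4176 0.0567]
```

View pics/w1.png

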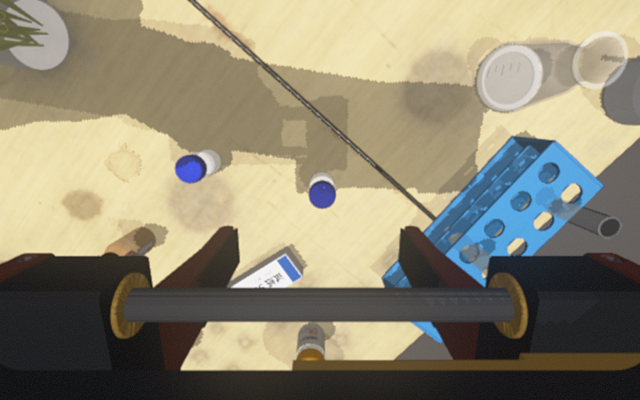

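The wrist view shows vial a ahead of the fingers at (322,193) and vial b at (191,168); its estimates agree with the top camera to within about 2 mm.

step_arm(
  motion=[
    [0,0.016,0.27,0,1],
    [0,0,0.27,0,1],
    [0,0,0.27,0,1],
    [0,0,0.27,0,1],
    [0,0,0.27,0,1],
  ],
)

```text
clock: 4.0
eef_pos: [0.5338, 0.4042, 0.0248]
ee_rot: [0.415, 0.91, 0.0, 0.0]
contact_force: [0.1, -0.3, -0.8]
opening: 1.0
grasp_force: 0.0
```

step_arm(
  motion=[
    [0,0,0,0,1],
    [0,0,0,0,-1],
    [0,0,0,0,-1],
    [0,0,0,0,-1],
    [0,0,0,0,-1],
  ],
  newtons=12,
)

```text
clock: 4.5
eef_pos: [0.5346, 0.4044, 0.027]
ee_rot: [0.415, 0.91, 0.001, 0.0]
contact_force: [-1.0, -0.7, -0.3]
opening: 0.674
grasp_force: 0.0
```

step_arm(
  motion=[
    [0,0,0,0,-1],
    [0,0,0,0,-1],
    [0,0,0,0,-1],
    [0,0,0,0,-1],
    [0,0,0,0,-1],
  ],
)

```text
clock: 5.0
eef_pos: [0.534, 0.4038, 0.0256]
ee_rot: [0.415, 0.91, -0.0, 0.0]
contact_force: [-0.2, -0.3, 0.4]
opening: 0.305
grasp_force: 12.0
```

step_arm(
  motion=[
    [0,0,-0.1,0,-1],
    [0,0,-0.3,0,-1],
    [0,0,-0.35,0,-1],
    [0,0,-0.35,0,-1],
    [0,0,-0.36,0,-1],
  ],
)

```text
clock: 5.5
eef_pos: [0.5338, 0.4036, 0.1737]
ee_rot: [0.416, 0.91, 0.0, 0.0]
contact_force: [0.4, -0.5, -0.7]
opening: 0.307
grasp_force: 12.0
```

```bash
python3 - <<'E'
from h import *
plan([(.625,.27,.17,40.9),(.619,-.072,.17,40.9),(.619,-.072,.034,40.9)])
E
```

```text
at [0.5338 0.4036 0.1737] yaw 40.89 tilt -1.0
(0.625, 0.27, 0.17, 40.9) turn -0.0 =1x -0.0  shift [-1.606 -0.185  0.037] =5x [-0.321 -0.037  0.007]
(0.619, -0.072, 0.17, 40.9) turn -0.0 =0x -0.0  shift [-2.546 -2.285  0.   ] =10x [-0.255 -0.228  0.   ]
(0.619, -0.072, 0.034, 40.9) turn -0.0 =0x -0.0  shift [0.   0.   1.36] =5x [0.    0.    0.272]
```

step_arm(
  motion=[
    [-0.32,-0.037,0,0,-1],
    [-0.32,-0.037,0,0,-1],
    [-0.32,-0.037,0,0,-1],
    [-0.32,-0.037,0,0,-1],
    [-0.32,-0.037,0,0,-1],
  ],
)

```text
clock: 6.0
eef_pos: [0.6254, 0.2696, 0.1725]
ee_rot: [0.415, 0.91, 0.0, 0.0]
contact_force: [-0.4, 0.3, -0.2]
opening: 0.299
grasp_force: 12.0
```

step_arm(
  motion=[
    [-0.255,-0.228,0,0,-1],
    [-0.255,-0.228,0,0,-1],
    [-0.255,-0.228,0,0,-1],
    [-0.255,-0.228,0,0,-1],
    [-0.255,-0.228,0,0,-1],
  ],
)

```text
clock: 6.5
eef_pos: [0.622, 0.0983, 0.1724]
ee_rot: [0.416, 0.91, 0.0, 0.0]
contact_force: [0.6, -0.4, -0.4]
opening: 0.302
grasp_force: 12.0
```

```bash
python3 - <<'E'
from h import *
plan([(.619,-.072,.17,40.9)])
print(sense()["joint_pos"])
d=imaging.capture("wrist");cv2.imwrite("pics/w2.png",d["img"][:,:,::-1])
np.savez("w2.npz",**d)
W=cloud(d).reshape(-1,3)
for n,c,zl,zh in[("cold",(.602,-.052),.018,.034),("rack",(.455,-.169),.017,.032),("leaf",(.481,.018),.006,.02)]:
    p=W[(np.hypot(W[:,0]-c[0],W[:,1]-c[1])<.075)&(W[:,2]>zl)&(W[:,2]<zh)]
    if len(p)>20: print(n,len(p),cv2.minAreaRect(p[:,:2].astype(np.float32)*1000),p[:,2].max())
E
```

```text
at [0.622  0.0983 0.1724] yaw 40.89 tilt -1.0
(0.619, -0.072, 0.17, 40.9) turn -0.0 =1x -0.0  shift [-1.268 -1.137  0.024] =5x [-0.254 -0.227  0.005]
[-0.43246779  0.45764141  0.23823817  1.7320331  -0.12722401  0.96637347
  0.56829004]
cold 1646 ((574.4205322265625, -19.78369903564453), (64.01549530029297, 37.69955062866211), 41.18675231933594) 0.030578120210905613
rack 1956 ((457.3640441894531, -160.43124389648438), (100.82389831542969, 57.84716033935547), 41.714534759521484) 0.03095848443896959
leaf 2110 ((481.5084228515625, 21.478832244873047), (66.23497772216797, 148.45928955078125), 70.44558715820312) 0.01986316502585933
```

View pics/w2.png

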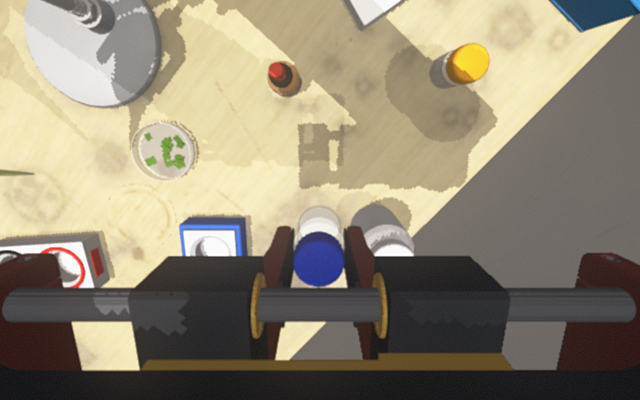

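The vial is upright in the fingers at (320,240), and the cold block, dish and rack show where expected.

step_arm(
  motion=[
    [-0.255,-0.226,0,0,-1],
    [-0.255,-0.226,0,0,-1],
    [-0.255,-0.226,0,0,-1],
    [-0.255,-0.226,0,0,-1],
    [-0.24,-0.226,0,0,-1],
  ],
)

```text
clock: 7.05
eef_pos: [0.6192, -0.0709, 0.1724]
ee_rot: [0.416, 0.91, 0.0, 0.0]
contact_force: [-0.1, 0.0, -0.8]
opening: 0.305
grasp_force: 12.0
```

step_arm(
  motion=[
    [0,0,0,0,-1],
    [0,0,0,0,-1],
    [0,0,0.35,0,-1],
    [0,0,0.35,0,-1],
    [0,0,0,0,-1],
  ],
)

```text
clock: 7.55
eef_pos: [0.616, -0.0667, 0.0976]
ee_rot: [0.414, 0.91, -0.001, -0.004]
contact_force: [-0.7, -0.1, -0.4]
opening: 0.302
grasp_force: 12.0
```

```bash
python3 - <<'E'
from h import *
plan([(.6185,-.0705,.034,40.9)])
print(sense()["joint_pos"])
E
```

```text
at [ 0.616  -0.0667  0.0976] yaw 41.07 tilt -1.0
(0.6185, -0.0705, 0.034, 40.9) turn 0.001 =1x 0.001  shift [-0.045 -0.006  0.636] =5x [-0.009 -0.001  0.127]
[-0.17452578  0.53889156  0.24667762  1.8047207  -0.17237903  0.82715182
  0.87353366]
```

step_arm(
  motion=[
    [0,0,0,0,-1],
    [0,0,0,0,-1],
    [0,0,0,0,-1],
    [0,0,0,0,-1],
    [0,0,0,0,-1],
  ],
)

```text
clock: 8.05
eef_pos: [0.6196, -0.0695, 0.1025]
ee_rot: [0.415, 0.91, 0.0, 0.001]
contact_force: [0.2, -0.4, -0.3]
opening: 0.3
grasp_force: 12.0
```

```bash
python3 - <<'E'
from h import *
plan([(.6185,-.0705,.034,40.9)])
E
```

```text
at [ 0.6196 -0.0695  0.1025] yaw 40.9 tilt -1.0
(0.6185, -0.0705, 0.034, 40.9) turn -0.0 =1x -0.0  shift [-0.    -0.015  0.685] =5x [-0.    -0.003  0.137]
```

step_arm(
  motion=[
    [0,-0.01,0.2,0,-1],
    [0,0,0.2,0,-1],
    [0,0,0.15,0,-1],
    [0,0,0.1,0,-1],
    [0,0,0.025,0,-1],
  ],
)

```text
clock: 8.55
eef_pos: [0.6178, -0.0701, 0.0335]
ee_rot: [0.415, 0.91, -0.0, -0.001]
contact_force: [-4.3, 1.6, 9.3]
opening: 0.302
grasp_force: 12.0
```

step_arm(
  motion=[
    [0,0,0,0,-1],
    [0,0,0,0,-1],
    [0,0,0,0,-1],
    [0,0,0,0,0],
    [0,0,0,0,0],
  ],
)

```text
clock: 9.05
eef_pos: [0.6186, -0.0701, 0.0344]
ee_rot: [0.415, 0.91, 0.0, 0.0]
contact_force: [0.4, -0.6, -0.2]
opening: 0.447
grasp_force: 0.0
```

step_arm(
  motion=[
    [0,0,0,0,0],
    [0,0,0,0,0],
    [0,0,-0.05,0,0],
    [0,0,-0.2,0,0],
    [0,0,-0.3,0,0],
  ],
)

```text
clock: 9.55
eef_pos: [0.617, -0.07, 0.0885]
ee_rot: [0.415, 0.91, -0.001, -0.002]
contact_force: [0.2, 0.0, -0.9]
opening: 0.498
grasp_force: 0.0
```

step_arm(
  motion=[
    [0,0,-0.4,0,0],
    [0,0,-0.4,0,0],
    [0,0,0,0,0],
    [0,0,0,0,0],
    [0,0,0,0,0],
  ],
)

```text
clock: 10.05
eef_pos: [0.6175, -0.0699, 0.168]
ee_rot: [0.415, 0.91, -0.0, -0.001]
contact_force: [-0.8, 0.1, 0.0]
opening: 0.503
grasp_force: 0.0
```

```bash
python3 - <<'E'
from h import *
plan([(.625,.27,.17,40.9),(.4325,.3475,.17,40.9),(.4325,.3475,.024,40.9)])
d=imaging.capture("top");cv2.imwrite("pics/t2.png",cv2.resize(d["img"][140:290,160:480,::-1],None,fx=2.5,fy=2.5))
E
```

```text
at [ 0.6175 -0.0699  0.168 ] yaw 40.91 tilt -1.0
(0.625, 0.27, 0.17, 40.9) turn 0.0001 =1x 0.0001  shift [ 2.52   2.282 -0.02 ] =10x [ 0.252  0.228 -0.002]
(0.4325, 0.3475, 0.17, 40.9) turn -0.0 =0x -0.0  shift [ 1.846 -0.948  0.   ] =10x [ 0.185 -0.095  0.   ]
(0.4325, 0.3475, 0.024, 40.9) turn -0.0 =0x -0.0  shift [0.   0.   1.46] =5x [0.    0.    0.292]
```

View pics/t2.png

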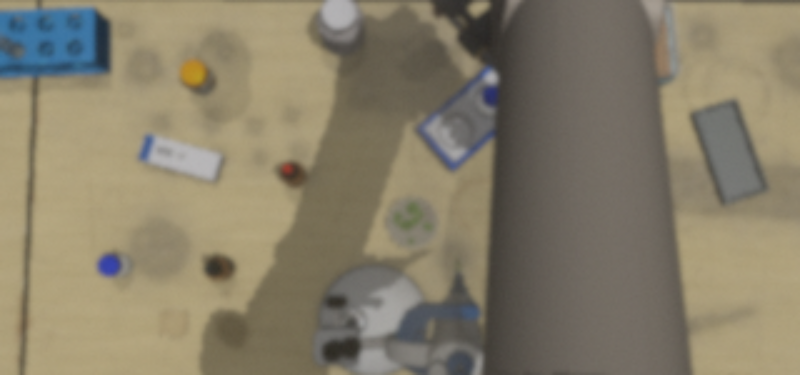

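The first vial stands in the far well (crop pixel (492,95)). Now vial b.

step_arm(
  motion=[
    [0.25,0.228,0,0,1],
    [0.25,0.228,0,0,1],
    [0.25,0.228,0,0,1],
    [0.25,0.228,0,0,1],
    [0.25,0.228,0,0,1],
  ],
)

```text
clock: 10.6
eef_pos: [0.6217, 0.1002, 0.1675]
ee_rot: [0.415, 0.91, -0.001, -0.001]
contact_force: [0.2, -0.4, 0.0]
opening: 0.917
grasp_force: 0.0
```

step_arm(
  motion=[
    [0.25,0.228,0,0,1],
    [0.25,0.228,0,0,1],
    [0.25,0.228,0,0,1],
    [0.25,0.228,0,0,1],
    [0.25,0.228,0,0,1],
  ],
)

```text
clock: 11.1
eef_pos: [0.6261, 0.2691, 0.1673]
ee_rot: [0.415, 0.91, -0.001, -0.001]
contact_force: [-0.4, -0.4, -0.8]
opening: 0.999
grasp_force: 0.0
```

step_arm(
  motion=[
    [0.37,-0.19,0,0,1],
    [0.37,-0.19,0,0,1],
    [0.37,-0.19,0,0,1],
    [0.37,-0.19,0,0,1],
    [0.37,-0.19,0,0,1],
  ],
)

```text
clock: 11.6
eef_pos: [0.4318, 0.3456, 0.1676]
ee_rot: [0.415, 0.91, -0.001, -0.0]
contact_force: [-0.4, 0.7, -0.3]
opening: 0.999
grasp_force: 0.0
```

step_arm(
  motion=[
    [0,0,0.3,0,1],
    [0,0,0.2,0,1],
    [0,0,0.1,0,1],
    [0,0,0,0,1],
    [0,0,0,0,1],
  ],
)

```text
clock: 12.1
eef_pos: [0.4345, 0.3455, 0.1091]
ee_rot: [0.416, 0.909, -0.0, -0.0]
contact_force: [-0.2, 0.7, 0.5]
opening: 0.996
grasp_force: 0.0
```

```bash
python3 - <<'E'
from h import *
plan([(.4325,.3475,.024,40.9)])
E
```

```text
at [0.4345 0.3455 0.1091] yaw 40.86 tilt -1.0
(0.4325, 0.3475, 0.024, 40.9) turn -0.0002 =1x -0.0002  shift [ 0.028 -0.002  0.851] =5x [ 0.006 -0.     0.17 ]
```

step_arm(
  motion=[
    [0.02,0,0.25,0,1],
    [0,0,0.25,0,1],
    [0,0,0.2,0,1],
    [0,0,0.13,0,1],
    [0,0,0,0,1],
  ],
)

```text
clock: 12.6
eef_pos: [0.4326, 0.3467, 0.0253]
ee_rot: [0.416, 0.91, -0.001, -0.0]
contact_force: [0.4, 0.1, -0.5]
opening: 1.001
grasp_force: 0.0
```

step_arm(
  motion=[
    [0,0,0,0,-1],
    [0,0,0,0,-1],
    [0,0,0,0,-1],
    [0,0,0,0,-1],
    [0,0,0,0,-1],
  ],
)

```text
clock: 13.1
eef_pos: [0.4329, 0.3475, 0.0266]
ee_rot: [0.415, 0.91, 0.0, 0.0]
contact_force: [-0.3, 0.1, 0.5]
opening: 0.581
grasp_force: 0.0
```

step_arm(
  motion=[
    [0,0,0,0,-1],
    [0,0,0,0,-1],
    [0,0,0,0,-1],
    [0,0,0,0,-1],
    [0,0,0,0,-1],
  ],
)

```text
clock: 13.6
eef_pos: [0.4328, 0.3473, 0.0261]
ee_rot: [0.415, 0.91, 0.0, -0.0]
contact_force: [-0.0, -0.3, 0.3]
opening: 0.302
grasp_force: 12.0
```

step_arm(
  motion=[
    [0,0,-0.1,0,-1],
    [0,0,-0.3,0,-1],
    [0,0,-0.35,0,-1],
    [0,0,-0.35,0,-1],
    [0,0,-0.36,0,-1],
  ],
)

```text
clock: 14.1
eef_pos: [0.4326, 0.3469, 0.1741]
ee_rot: [0.416, 0.91, 0.0, 0.0]
contact_force: [-0.0, 0.3, -0.1]
opening: 0.303
grasp_force: 12.0
```

step_arm(
  motion=[
    [-0.37,0.19,0,0,-1],
    [-0.37,0.19,0,0,-1],
    [-0.37,0.19,0,0,-1],
    [-0.37,0.19,0,0,-1],
    [-0.37,0.19,0,0,-1],
  ],
)

```text
clock: 14.6
eef_pos: [0.6271, 0.2689, 0.173]
ee_rot: [0.415, 0.91, 0.0, 0.0]
contact_force: [-0.2, 0.7, 0.0]
opening: 0.303
grasp_force: 12.0
```

step_arm(
  motion=[
    [-0.2,-0.228,0,0,-1],
    [-0.2,-0.228,0,0,-1],
    [-0.2,-0.228,0,0,-1],
    [-0.2,-0.228,0,0,-1],
    [-0.2,-0.228,0,0,-1],
  ],
)

```text
clock: 15.1
eef_pos: [0.6047, 0.1181, 0.1728]
ee_rot: [0.416, 0.91, 0.0, 0.0]
contact_force: [0.9, -0.1, 0.2]
opening: 0.304
grasp_force: 12.0
```

step_arm(
  motion=[
    [-0.2,-0.228,0,0,-1],
    [-0.2,-0.228,0,0,-1],
    [-0.2,-0.228,0,0,-1],
    [-0.2,-0.228,0,0,-1],
    [-0.2,-0.228,0,0,-1],
  ],
)

```text
clock: 15.6
eef_pos: [0.584, -0.032, 0.1729]
ee_rot: [0.415, 0.91, 0.0, 0.0]
contact_force: [0.1, -0.5, -0.9]
opening: 0.306
grasp_force: 12.0
```

step_arm(
  motion=[
    [0,0,0.3,0,-1],
    [0,0,0.3,0,-1],
    [0,0,0,0,-1],
    [0,0,0,0,-1],
    [0,0,0,0,-1],
  ],
)

```text
clock: 16.1
eef_pos: [0.5855, -0.0307, 0.1139]
ee_rot: [0.415, 0.91, 0.001, 0.001]
contact_force: [0.8, 0.2, 0.4]
opening: 0.304
grasp_force: 12.0
```

```bash
python3 - <<'E'
from h import *
plan([(.5845,-.0315,.035,40.9)])
E
```

```text
at [ 0.5855 -0.0307  0.1139] yaw 40.92 tilt -1.0
(0.5845, -0.0315, 0.035, 40.9) turn 0.0001 =1x 0.0001  shift [ 0.    -0.013  0.789] =5x [ 0.    -0.003  0.158]
```

step_arm(
  motion=[
    [0,-0.012,0.25,0,-1],
    [0,0,0.2,0,-1],
    [0,0,0.15,0,-1],
    [0,0,0.13,0,-1],
    [0,0,0.05,0,-1],
  ],
)

```text
clock: 16.6
eef_pos: [0.5835, -0.0314, 0.0337]
ee_rot: [0.415, 0.91, -0.0, -0.0]
contact_force: [-2.6, 1.5, 17.7]
opening: 0.302
grasp_force: 12.0
```

step_arm(
  motion=[
    [0,0,0,0,-1],
    [0,0,0,0,-1],
    [0,0,0,0,-1],
    [0,0,0,0,0],
    [0,0,0,0,0],
  ],
)

```text
clock: 17.1
eef_pos: [0.5837, -0.0316, 0.0345]
ee_rot: [0.415, 0.91, 0.0, 0.0]
contact_force: [-0.2, -0.3, -0.3]
opening: 0.446
grasp_force: 0.0
```

step_arm(
  motion=[
    [0,0,0,0,0],
    [0,0,0,0,0],
    [0,0,-0.05,0,0],
    [0,0,-0.2,0,0],
    [0,0,-0.3,0,0],
  ],
)

```text
clock: 17.6
eef_pos: [0.5821, -0.0316, 0.0886]
ee_rot: [0.415, 0.91, -0.001, -0.001]
contact_force: [0.9, -0.0, -0.3]
opening: 0.498
grasp_force: 0.0
```

step_arm(
  motion=[
    [0,0,-0.4,0,0],
    [0,0,-0.4,0,0],
    [0,0,0,0,0],
    [0,0,0,0,0],
    [0,0,0,0,0],
  ],
)

```text
clock: 18.1
eef_pos: [0.5825, -0.0315, 0.1681]
ee_rot: [0.415, 0.91, -0.0, -0.001]
contact_force: [0.3, 0.4, -0.3]
opening: 0.501
grasp_force: 0.0
```

step_arm(
  motion=[
    [0,0,0,0.0434,0.3],
    [0,0,0,0.0434,1],
    [0,0,0,0.0434,1],
    [0,0,0,0.0434,1],
    [0,0,0,0.0434,1],
  ],
)

```text
clock: 18.6
eef_pos: [0.5823, -0.0317, 0.1674]
ee_rot: [0.698, 0.716, -0.001, -0.001]
contact_force: [0.1, -0.6, 0.3]
opening: 0.915
grasp_force: 0.0
```

step_arm(
  motion=[
    [0,0,0,0.0434,1],
    [0,0,0,0.0434,1],
    [0,0,0,0.0434,1],
    [0,0,0,0.0434,1],
    [0,0,0,0.0434,1],
  ],
)

```text
clock: 19.1
eef_pos: [0.5823, -0.0316, 0.1674]
ee_rot: [0.897, 0.442, -0.002, -0.0]
contact_force: [0.7, -0.7, -0.1]
opening: 1.001
grasp_force: 0.0
```

step_arm(
  motion=[
    [0,0,0,0.0434,1],
    [0.1,-0.2,0,0,1],
    [0.2,-0.36,0,0,1],
    [0.2,-0.36,0,0,1],
    [0.2,-0.36,0,0,1],
  ],
)

```text
clock: 19.6
eef_pos: [0.5409, 0.1094, 0.1676]
ee_rot: [0.924, 0.382, -0.001, 0.0]
contact_force: [0.7, 0.6, -1.3]
opening: 1.002
grasp_force: 0.0
```

step_arm(
  motion=[
    [0.2,-0.36,0,0,1],
    [0,0,0,0,1],
    [0,0,0,0,1],
    [0,0,0,0,1],
    [0,0,0,0,1],
  ],
)

```text
clock: 20.1
eef_pos: [0.5314, 0.1462, 0.1688]
ee_rot: [0.925, 0.381, -0.0, 0.0]
contact_force: [-0.2, -0.2, -1.1]
opening: 1.004
grasp_force: 0.0
```

```bash
python3 - <<'E'
from h import *
plan([(.5335,.151,.024,-45)])
d=imaging.capture("top");cv2.imwrite("pics/t3.png",cv2.resize(d["img"][140:290,160:480,::-1],None,fx=2.5,fy=2.5))
W=cloud(d)[165:210,325:372].reshape(-1,3);p=W[(W[:,2]>.05)&(W[:,2]<.07)]
print(p[:,2].max()); p=p[:,:2]
for c in((.5845,-.0315),(.6185,-.0705)):
    q=p[np.hypot(*(p-c).T)<.02];print(len(q),q.mean(0) if len(q) else 0)
d=imaging.capture("wrist");W=cloud(d)
for m in finder.masks_of("wrist","dropper_red")[:2]:
    w=W[m["pixels"]];w=w[w[:,2]>.07];print(m["p"],m["rect"],w.mean(0).round(4))
E
```

```text
at [0.5314 0.1462 0.1688] yaw -45.19 tilt -1.0
(0.5335, 0.151, 0.024, -45) turn -0.001 =1x -0.001  shift [ 0.049 -0.019  1.448] =5x [ 0.01  -0.004  0.29 ]
0.06545407297755512
63 [ 0.58246389 -0.03114579]
64 [ 0.61742228 -0.06934264]
0.61 [297.8, 162.2, 31.5, 42.9] [0.5344 0.1549 0.0901]
```

View pics/t3.png

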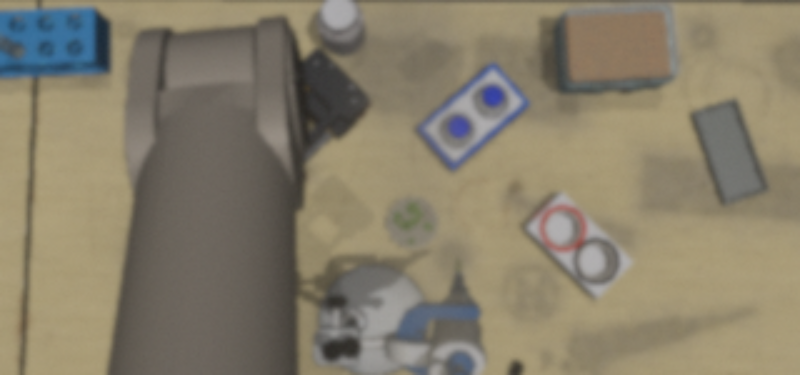

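Both vials stand in the wells (crop pixels (458,127) and (492,96)), and the rack is fully visible.

step_arm(
  motion=[
    [0.06,-0.026,0.35,0,1],
    [0,0,0.35,0,1],
    [0,0,0.35,0,1],
    [0,0,0.25,0,1],
    [0,0,0.14,0,1],
  ],
)

```text
clock: 20.75
eef_pos: [0.5327, 0.1533, 0.0232]
ee_rot: [0.924, 0.382, -0.001, 0.0]
contact_force: [0.1, -0.3, -0.3]
opening: 1.0
grasp_force: 0.0
```

step_arm(
  motion=[
    [0,0,0,0,1],
    [0,0,0,0,1],
    [0,0,0,0,-1],
    [0,0,0,0,-1],
    [0,0,0,0,-1],
  ],
)

```text
clock: 21.25
eef_pos: [0.5342, 0.1544, 0.026]
ee_rot: [0.924, 0.383, 0.001, -0.0]
contact_force: [-0.0, 0.6, -0.1]
opening: 0.765
grasp_force: 0.0
```

step_arm(
  motion=[
    [0,0,0,0,-1],
    [0,0,0,0,-1],
    [0,0,0,0,-1],
    [0,0,0,0,-1],
    [0,0,0,0,-1],
  ],
)

```text
clock: 21.75
eef_pos: [0.5336, 0.1541, 0.0251]
ee_rot: [0.924, 0.382, -0.0, -0.0]
contact_force: [0.5, 0.1, -0.2]
opening: 0.314
grasp_force: 8.9
```

step_arm(
  motion=[
    [0,0,0,0,-1],
    [0,0,0,0,-1],
    [0,0,0,0,-1],
    [0,0,-0.1,0,-1],
    [0,0,-0.3,0,-1],
  ],
)

```text
clock: 22.25
eef_pos: [0.5317, 0.1535, 0.064]
ee_rot: [0.924, 0.382, -0.002, 0.0]
contact_force: [0.3, 0.1, -0.7]
opening: 0.313
grasp_force: 12.0
```

step_arm(
  motion=[
    [0,0,-0.4,0,-1],
    [0,0,-0.4,0,-1],
    [0,0,-0.4,0,-1],
    [0,0,0,0,-1],
    [0,0,0,0,-1],
  ],
)

```text
clock: 22.75
eef_pos: [0.5339, 0.1544, 0.1863]
ee_rot: [0.924, 0.383, 0.001, -0.0]
contact_force: [0.3, 0.5, -1.2]
opening: 0.311
grasp_force: 12.0
```

```bash
python3 - <<'E'
from h import *
d=dict(np.load("top0.npz"));W=cloud(d)
im=d["img"].astype(int);sub=np.zeros((400,640),bool);sub[205:270,360:422]=1
red=sub&(im[...,0]-im[...,1]>50)&(im[...,0]-im[...,2]>40)&(W[...,2]>.01)
w=W[red];print("red",len(w),w.mean(0),cv2.minEnclosingCircle(w[:,:2].astype(np.float32)*1000))
up=sub&(W[...,2]>.02);R=cv2.minAreaRect(W[up][:,:2].astype(np.float32)*1000);print(R)
hole=sub&(W[...,2]<.014)&(im.min(-1)>20)
for c in((.473,-.151),(.437,-.187)):
    m=sub&(np.hypot(W[...,0]-c[0],W[...,1]-c[1])<.03)&(W[...,2]<.014); print("hole",m.sum(),np.nanmean(W[m],0).round(4))
# tray
sub[:]=0;sub[172:230,425:478]=1
m=sub&(im.max(-1)<130)&(im.max(-1)-im.min(-1)<30);k=np.argwhere(m)[:,::-1].astype(np.float32)
g=np.array([onplane(d,x,.011)[:2] for x in k]).astype(np.float32)*1000
n,l,s,c=cv2.connectedComponentsWithStats(m.astype(np.uint8));b=1+s[1:,4].argmax()
k=np.argwhere(l==b)[:,::-1];g=np.array([onplane(d,x,.009)[:2] for x in k]).astype(np.float32)*1000
print("tray",len(g),cv2.minAreaRect(g),g.mean(0))
plan([(.56,.05,.20,-45),(.473,-.151,.20,-45)])
E
```

```text
red 11 [ 0.46032176 -0.15882916  0.02541757] ((473.86029052734375, -150.69644165039062), 24.316701889038086)
((455.1421203613281, -169.14271545410156), (112.32166290283203, 58.73693084716797), 45.056217193603516)
hole 125 [ 0.4732 -0.1522  0.0047]
hole 126 [ 0.4359 -0.1891  0.005 ]
tray 916 ((555.9067993164062, -331.7288513183594), (118.13642120361328, 99.12549591064453), 19.522592544555664) [ 558.5716 -346.7224]
at [0.5339 0.1544 0.1863] yaw -45.02 tilt -1.0
(0.56, 0.05, 0.2, -45) turn -0.0001 =1x -0.0001  shift [-0.554  0.922 -0.137] =5x [-0.111  0.184 -0.027]
(0.473, -0.151, 0.2, -45) turn 0.0 =0x 0.0  shift [-2.036  0.806  0.   ] =10x [-0.204  0.081  0.   ]
```

step_arm(
  motion=[
    [-0.133,0.198,-0.014,0,-1],
    [-0.133,0.198,-0.014,0,-1],
    [-0.133,0.198,-0.014,0,-1],
    [-0.133,0.198,-0.014,0,-1],
    [-0.133,0.198,-0.014,0,-1],
  ],
)

```text
clock: 23.25
eef_pos: [0.5554, 0.0361, 0.1906]
ee_rot: [0.924, 0.382, -0.002, -0.0]
contact_force: [1.5, 0.4, -0.2]
opening: 0.313
grasp_force: 12.0
```

step_arm(
  motion=[
    [-0.133,0.198,-0.014,0,-1],
    [-0.133,0.198,-0.014,0,-1],
    [-0.133,0.198,-0.014,0,-1],
    [-0.133,0.198,-0.014,0,-1],
    [-0.133,0.198,-0.014,0,-1],
  ],
)

```text
clock: 23.75
eef_pos: [0.5783, -0.0808, 0.1975]
ee_rot: [0.924, 0.382, -0.002, -0.001]
contact_force: [0.0, 0.1, -0.4]
opening: 0.31
grasp_force: 12.0
```

step_arm(
  motion=[
    [-0.252,-0.051,0,0,-1],
    [-0.252,-0.051,0,0,-1],
    [-0.252,-0.051,0,0,-1],
    [-0.252,-0.051,0,0,-1],
    [-0.252,-0.051,0,0,-1],
  ],
)

```text
clock: 24.25
eef_pos: [0.4702, -0.1512, 0.1977]
ee_rot: [0.924, 0.382, -0.001, -0.001]
contact_force: [0.2, 1.4, 0.5]
opening: 0.308
grasp_force: 12.0
```

step_arm(
  motion=[
    [0,0,0.3,0,-1],
    [0,0,0.4,0,-1],
    [0,0,0.3,0,-1],
    [0,0,0,0,-1],
    [0,0,0,0,-1],
  ],
)

```text
clock: 24.75
eef_pos: [0.4714, -0.1512, 0.0987]
ee_rot: [0.924, 0.382, -0.001, -0.0]
contact_force: [-0.2, 0.1, -1.1]
opening: 0.311
grasp_force: 12.0
```

step_arm(
  motion=[
    [0,0,0,0,-1],
    [0,0,0,0,-1],
    [0,0,0,0,-1],
    [0,0,0,0,-1],
    [0,0,0,0,-1],
  ],
)

```text
clock: 25.25
eef_pos: [0.4725, -0.1509, 0.0995]
ee_rot: [0.924, 0.383, 0.0, 0.0]
contact_force: [-0.2, 0.5, -0.6]
opening: 0.309
grasp_force: 12.0
```

```bash
python3 - <<'E'
from h import *
plan([(.473,-.1515,.033,-45)])
print(np.round(sense()["joint_pos"],2))
E
```

```text
at [ 0.4725 -0.1509  0.0995] yaw -45.02 tilt -1.0
(0.473, -0.1515, 0.033, -45) turn -0.0001 =1x -0.0001  shift [-0.001  0.007  0.665] =5x [-0.     0.001  0.133]
[-0.34  0.42  0.66  2.12 -0.39  0.72 -0.22]
```

step_arm(
  motion=[
    [0,0.006,0.2,0,-1],
    [0,0,0.2,0,-1],
    [0,0,0.15,0,-1],
    [0,0,0.08,0,-1],
    [0,0,0.03,0,-1],
  ],
)

```text
clock: 25.75
eef_pos: [0.4724, -0.1514, 0.0326]
ee_rot: [0.924, 0.382, -0.0, -0.0]
contact_force: [-0.4, 0.7, -0.8]
opening: 0.312
grasp_force: 12.0
```

step_arm(
  motion=[
    [0,0,0,0,-1],
    [0,0,0,0,-1],
    [0,0,0,0,-1],
    [0,0,0,0,0],
    [0,0,0,0,0],
  ],
)

```text
clock: 26.25
eef_pos: [0.473, -0.1514, 0.0335]
ee_rot: [0.924, 0.383, 0.0, 0.0]
contact_force: [0.3, -0.1, -0.5]
opening: 0.456
grasp_force: 0.0
```

step_arm(
  motion=[
    [0,0,0,0,0],
    [0,0,0,0,0],
    [0,0,-0.05,0,0],
    [0,0,-0.2,0,0],
    [0,0,-0.3,0,0],
  ],
)

```text
clock: 26.75
eef_pos: [0.4715, -0.1513, 0.088]
ee_rot: [0.924, 0.382, -0.001, -0.001]
contact_force: [0.7, 0.5, -0.9]
opening: 0.498
grasp_force: 0.0
```

step_arm(
  motion=[
    [0,0,-0.4,0,0],
    [0,0,-0.4,0,0],
    [0,0,-0.35,0,0],
    [0,0,0,0,0],
    [0,0,0,0,0],
  ],
)

```text
clock: 27.25
eef_pos: [0.473, -0.1512, 0.2037]
ee_rot: [0.924, 0.383, 0.001, 0.0]
contact_force: [-0.1, 0.1, -0.5]
opening: 0.501
grasp_force: 0.0
```

step_arm(
  motion=[
    [0.252,0.051,0,0,1],
    [0.252,0.051,0,0,1],
    [0.252,0.051,0,0,1],
    [0.252,0.051,0,0,1],
    [0.252,0.051,0,0,1],
  ],
)

```text
clock: 27.75
eef_pos: [0.5795, -0.0797, 0.2011]
ee_rot: [0.924, 0.382, -0.002, -0.001]
contact_force: [-0.4, 0.2, 0.3]
opening: 0.913
grasp_force: 0.0
```

step_arm(
  motion=[
    [0.148,-0.177,0,0,1],
    [0.148,-0.177,0,0,1],
    [0.148,-0.177,0,0,1],
    [0.148,-0.177,0,0,1],
    [0.148,-0.177,0,0,1],
  ],
)

```text
clock: 28.25
eef_pos: [0.5683, 0.0353, 0.2011]
ee_rot: [0.924, 0.382, -0.002, -0.0]
contact_force: [0.1, 0.2, 0.0]
opening: 1.004
grasp_force: 0.0
```

step_arm(
  motion=[
    [0.148,-0.177,0,0,1],
    [0.148,-0.177,0,0,1],
    [0.148,-0.177,0,0,1],
    [0.148,-0.177,0,0,1],
    [0.148,-0.177,0,0,1],
  ],
)

```text
clock: 28.75
eef_pos: [0.5582, 0.1499, 0.2011]
ee_rot: [0.924, 0.382, -0.002, 0.0]
contact_force: [0.6, -0.4, 0.3]
opening: 1.0
grasp_force: 0.0
```

step_arm(
  motion=[
    [-0.072,-0.298,0,0,1],
    [-0.072,-0.298,0,0,1],
    [-0.072,-0.298,0,0,1],
    [-0.072,-0.298,0,0,1],
    [-0.072,-0.298,0,0,1],
  ],
)

```text
clock: 29.25
eef_pos: [0.4266, 0.2292, 0.2015]
ee_rot: [0.924, 0.382, -0.002, 0.001]
contact_force: [0.8, 0.1, 0.7]
opening: 1.001
grasp_force: 0.0
```

step_arm(
  motion=[
    [0,0,0.2,0,1],
    [0,0,0,0,1],
    [0,0,0,0,1],
    [0,0,0,0,1],
    [0,0,0,0,1],
  ],
)

```text
clock: 29.75
eef_pos: [0.4295, 0.2289, 0.1835]
ee_rot: [0.924, 0.382, 0.0, 0.0]
contact_force: [0.2, 0.4, 0.7]
opening: 0.998
grasp_force: 0.0
```

```bash
python3 - <<'E'
from h import *
plan([(.429,.230,.025,-45)])
d=imaging.capture("top");W=cloud(d)[205:270,360:422].reshape(-1,3);p=W[W[:,2]>.06]
print("red",len(p),p.mean(0).round(4),p[:,2].max())
d=imaging.capture("wrist");W=cloud(d);cv2.imwrite("pics/w3.png",d["img"][:,:,::-1])
for m in finder.masks_of("wrist","dropper_black")[:2]:
    w=W[m["pixels"]];w=w[w[:,2]>.07];print(m["p"],m["rect"],w.mean(0).round(4))
for m in finder.masks_of("wrist","strip_carton")[:2]:
    w=W[m["pixels"]];w=w[w[:,2]>.015];print(m["p"],m["rect"],w.mean(0).round(4),cv2.minAreaRect(w[:,:2].astype(np.float32)*1000))
E
```

```text
at [0.4295 0.2289 0.1835] yaw -45.12 tilt -1.0
(0.429, 0.23, 0.025, -45) turn -0.0006 =1x -0.0006  shift [ 0.004 -0.011  1.585] =5x [ 0.001 -0.002  0.317]
red 42 [ 0.4734 -0.1508  0.0816] 0.10233154004876122
0.61 [298.1, 168.4, 29.8, 34.7] [0.4293 0.2347 0.0902]
0.61 [335.5, 0.0, 69.1, 106.5] [0.553  0.2835 0.0226] ((553.3983154296875, 282.1012268066406), (90.1130599975586, 32.56169891357422), 74.14468383789062)
```

View pics/w3.png

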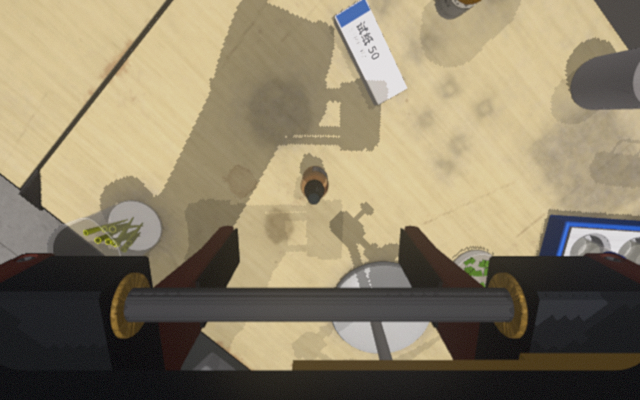

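Red stands in its well (bulb top at 0.102 m). Ahead of the fingers are the black dropper at (314,185) and the carton at (370,50).

step_arm(
  motion=[
    [0.018,-0.025,0.35,0,1],
    [0,0,0.4,0,1],
    [0,0,0.4,0,1],
    [0,0,0.3,0,1],
    [0,0,0.13,0,1],
  ],
)

```text
clock: 30.45
eef_pos: [0.427, 0.2315, 0.0229]
ee_rot: [0.924, 0.382, -0.002, 0.001]
contact_force: [-0.2, 0.1, 0.9]
opening: 1.001
grasp_force: 0.0
```

step_arm(
  motion=[
    [0,0,0,0,1],
    [0,0,0,0,1],
    [0,0,0,0,-1],
    [0,0,0,0,-1],
    [0,0,0,0,-1],
  ],
)

```text
clock: 30.95
eef_pos: [0.4287, 0.233, 0.026]
ee_rot: [0.924, 0.383, 0.001, -0.0]
contact_force: [-0.9, -0.3, 0.5]
opening: 0.771
grasp_force: 0.0
```

step_arm(
  motion=[
    [0,0,0,0,-1],
    [0,0,0,0,-1],
    [0,0,0,0,-1],
    [0,0,0,0,-1],
    [0,0,0,0,-1],
  ],
)

```text
clock: 31.45
eef_pos: [0.4282, 0.2324, 0.0251]
ee_rot: [0.924, 0.382, -0.0, -0.0]
contact_force: [-0.1, 0.3, -0.9]
opening: 0.311
grasp_force: 9.2
```

step_arm(
  motion=[
    [0,0,0,0,-1],
    [0,0,0,0,-1],
    [0,0,0,0,-1],
    [0,0,-0.1,0,-1],
    [0,0,-0.3,0,-1],
  ],
)

```text
clock: 31.95
eef_pos: [0.4268, 0.2313, 0.0644]
ee_rot: [0.924, 0.382, -0.002, 0.001]
contact_force: [0.7, 1.1, -0.3]
opening: 0.312
grasp_force: 12.0
```

step_arm(
  motion=[
    [0,0,-0.4,0,-1],
    [0,0,-0.4,0,-1],
    [0,0,-0.4,0,-1],
    [0,0,-0.15,0,-1],
    [0,0,0,0,-1],
  ],
)

```text
clock: 32.45
eef_pos: [0.4295, 0.2332, 0.2028]
ee_rot: [0.924, 0.382, 0.002, -0.001]
contact_force: [1.3, 0.5, -1.6]
opening: 0.311
grasp_force: 12.0
```

```bash
python3 - <<'E'
from h import *
s=sense();print(s["opening"],s["grasp_force"])
plan([(.56,.15,.2,-45),(.58,-.08,.2,-45),(.4365,-.1875,.2,-45)])
E
```

```text
0.3110341254101758 11.994223147630692
at [0.4295 0.2332 0.2028] yaw -45.04 tilt -1.0
(0.56, 0.15, 0.2, -45) turn -0.0002 =1x -0.0002  shift [0.335 1.511 0.028] =5x [0.067 0.302 0.006]
(0.58, -0.08, 0.2, -45) turn 0.0 =0x 0.0  shift [-1.485  1.768  0.   ] =10x [-0.148  0.177  0.   ]
(0.4365, -0.1875, 0.2, -45) turn 0.0 =0x 0.0  shift [-1.775 -0.255  0.   ] =5x [-0.355 -0.051  0.   ]
```

step_arm(
  motion=[
    [0.068,0.302,0,0,-1],
    [0.068,0.302,0,0,-1],
    [0.068,0.302,0,0,-1],
    [0.068,0.302,0,0,-1],
    [0.068,0.302,0,0,-1],
  ],
)

```text
clock: 32.95
eef_pos: [0.559, 0.1485, 0.1986]
ee_rot: [0.924, 0.382, -0.001, 0.0]
contact_force: [0.5, 0.4, -0.1]
opening: 0.311
grasp_force: 12.0
```

step_arm(
  motion=[
    [-0.148,0.177,0,0,-1],
    [-0.148,0.177,0,0,-1],
    [-0.148,0.177,0,0,-1],
    [-0.148,0.177,0,0,-1],
    [-0.148,0.177,0,0,-1],
  ],
)

```text
clock: 33.45
eef_pos: [0.5682, 0.0335, 0.1986]
ee_rot: [0.924, 0.382, -0.001, -0.0]
contact_force: [-0.9, -0.0, -0.8]
opening: 0.311
grasp_force: 12.0
```

step_arm(
  motion=[
    [-0.148,0.177,0,0,-1],
    [-0.148,0.177,0,0,-1],
    [-0.148,0.177,0,0,-1],
    [-0.148,0.177,0,0,-1],
    [-0.148,0.177,0,0,-1],
  ],
)

```text
clock: 33.95
eef_pos: [0.5783, -0.0811, 0.1986]
ee_rot: [0.924, 0.382, -0.001, -0.0]
contact_force: [-0.2, 0.4, -0.3]
opening: 0.312
grasp_force: 12.0
```

step_arm(
  motion=[
    [-0.355,-0.051,0,0,-1],
    [-0.355,-0.051,0,0,-1],
    [-0.355,-0.051,0,0,-1],
    [-0.355,-0.051,0,0,-1],
    [-0.355,-0.051,0,0,-1],
  ],
)

```text
clock: 34.45
eef_pos: [0.4335, -0.1881, 0.1989]
ee_rot: [0.924, 0.382, -0.001, -0.001]
contact_force: [-0.3, -0.5, 0.5]
opening: 0.313
grasp_force: 12.0
```

step_arm(
  motion=[
    [0,0,0,0,-1],
    [0,0,0.3,0,-1],
    [0,0,0.3,0,-1],
    [0,0,0,0,-1],
    [0,0,0,0,-1],
  ],
)

```text
clock: 34.95
eef_pos: [0.4353, -0.1876, 0.1398]
ee_rot: [0.924, 0.382, -0.001, -0.0]
contact_force: [-0.2, -1.4, -0.7]
opening: 0.308
grasp_force: 12.0
```

step_arm(
  motion=[
    [0,0,0,0,-1],
    [0,0,0,0,-1],
    [0,0,0,0,-1],
    [0,0,0,0,-1],
    [0,0,0,0,-1],
  ],
)

```text
clock: 35.45
eef_pos: [0.436, -0.1875, 0.1404]
ee_rot: [0.924, 0.383, 0.0, 0.0]
contact_force: [-0.6, 0.4, -0.9]
opening: 0.312
grasp_force: 12.0
```

```bash
python3 - <<'E'
from h import *
plan([(.4365,-.1880,.033,-45)])
E
```

```text
at [ 0.436  -0.1875  0.1404] yaw -45.02 tilt -1.0
(0.4365, -0.188, 0.033, -45) turn -0.0001 =1x -0.0001  shift [0.    0.007 1.074] =5x [0.    0.001 0.215]
```

step_arm(
  motion=[
    [0,0.005,0.3,0,-1],
    [0,0,0.35,0,-1],
    [0,0,0.25,0,-1],
    [0,0,0.12,0,-1],
    [0,0,0.05,0,-1],
  ],
)

```text
clock: 35.95
eef_pos: [0.4357, -0.188, 0.0324]
ee_rot: [0.924, 0.382, -0.001, -0.0]
contact_force: [-0.3, 0.5, -1.5]
opening: 0.31
grasp_force: 12.0
```

step_arm(
  motion=[
    [0,0,0,0,-1],
    [0,0,0,0,-1],
    [0,0,0,0,-1],
    [0,0,0,0,0],
    [0,0,0,0,0],
  ],
)

```text
clock: 36.45
eef_pos: [0.4366, -0.1879, 0.0337]
ee_rot: [0.924, 0.383, 0.0, 0.0]
contact_force: [0.1, 0.6, -0.2]
opening: 0.457
grasp_force: 0.0
```

step_arm(
  motion=[
    [0,0,0,0,0],
    [0,0,0,0,0],
    [0,0,-0.05,0,0],
    [0,0,-0.2,0,0],
    [0,0,-0.3,0,0],
  ],
)

```text
clock: 36.95
eef_pos: [0.4349, -0.1878, 0.088]
ee_rot: [0.924, 0.382, -0.001, -0.001]
contact_force: [0.5, 0.3, 0.7]
opening: 0.495
grasp_force: 0.0
```

step_arm(
  motion=[
    [0,0,-0.4,0,0],
    [0,0,-0.4,0,0],
    [0,0,-0.35,0,0],
    [0,0,0,0,0],
    [0,0,0,0,0],
  ],
)

```text
clock: 37.45
eef_pos: [0.4364, -0.1877, 0.2036]
ee_rot: [0.924, 0.383, 0.001, -0.0]
contact_force: [0.1, 0.5, -0.9]
opening: 0.497
grasp_force: 0.0
```

step_arm(
  motion=[
    [0.355,0.051,0,0,0],
    [0.355,0.051,0,0,0],
    [0.355,0.051,0,0,0],
    [0.355,0.051,0,0,0],
    [0.355,0.051,0,0,0],
  ],
)

```text
clock: 37.95
eef_pos: [0.5796, -0.0795, 0.201]
ee_rot: [0.924, 0.382, -0.002, -0.001]
contact_force: [-0.3, -0.6, 0.7]
opening: 0.502
grasp_force: 0.0
```

step_arm(
  motion=[
    [0.148,-0.177,0,0,1],
    [0.148,-0.177,0,0,1],
    [0.148,-0.177,0,0,1],
    [0.148,-0.177,0,0,1],
    [0.148,-0.177,0,0,1],
  ],
)

```text
clock: 38.45
eef_pos: [0.5682, 0.035, 0.2011]
ee_rot: [0.924, 0.382, -0.002, -0.0]
contact_force: [0.2, -0.3, 0.5]
opening: 0.917
grasp_force: 0.0
```

step_arm(
  motion=[
    [0.148,-0.177,0,0,1],
    [0.148,-0.177,0,0,1],
    [0.148,-0.177,0,0,1],
    [0.148,-0.177,0,0,1],
    [0.148,-0.177,0,0,1],
  ],
)

```text
clock: 38.95
eef_pos: [0.5581, 0.1498, 0.2011]
ee_rot: [0.924, 0.382, -0.002, 0.0]
contact_force: [0.1, 0.9, 0.4]
opening: 1.003
grasp_force: 0.0
```

step_arm(
  motion=[
    [0,0,0,-0.0407,0.2],
    [0,0,0,-0.0407,0.2],
    [0,0,0,-0.0407,0.2],
    [0,0,0,-0.0407,0.2],
    [0,0,0,0,0.2],
  ],
)

```text
clock: 39.45
eef_pos: [0.5583, 0.1488, 0.2013]
ee_rot: [0.797, 0.604, -0.002, -0.001]
contact_force: [-0.4, 0.3, 0.1]
opening: 0.609
grasp_force: 0.0
```

```bash
python3 - <<'E'
from h import *
plan([(.554,.2815,.1,-15.8),(.554,.2815,.011,-15.8)])
d=imaging.capture("top");cv2.imwrite("pics/t4.png",cv2.resize(d["img"][140:290,160:480,::-1],None,fx=2.5,fy=2.5))
W=cloud(d)[205:270,360:422].reshape(-1,3)
for c in((.473,-.151),(.437,-.187)):
    p=W[(W[:,2]>.06)&(np.hypot(W[:,0]-c[0],W[:,1]-c[1])<.025)]
    print(len(p),p.mean(0).round(4),p[:,2].max())
E
```

```text
at [0.5583 0.1488 0.2013] yaw -15.69 tilt -1.0
(0.554, 0.2815, 0.1, -15.8) turn 0.0006 =1x 0.0006  shift [ 1.265 -0.403  1.013] =5x [ 0.253 -0.081  0.203]
(0.554, 0.2815, 0.011, -15.8) turn -0.0 =0x -0.0  shift [0.   0.   0.89] =5x [0.    0.    0.178]
41 [ 0.4734 -0.1508  0.0824] 0.10219314462660001
45 [ 0.4388 -0.1857  0.0809] 0.10108196512210332
```

View pics/t4.png

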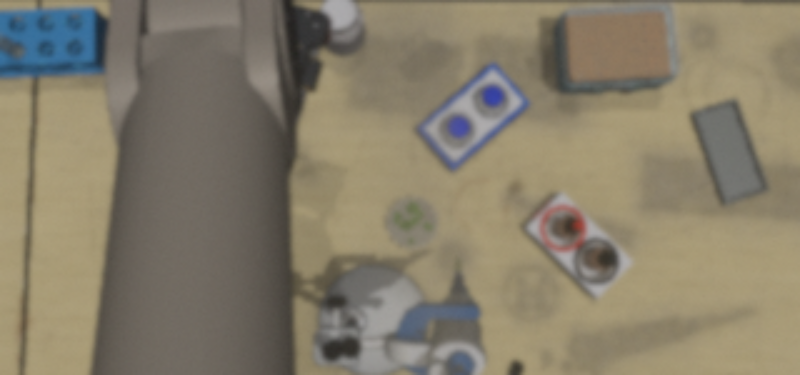

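All four bottles stand in their wells in this view; the tray lies at crop (730,151). Now the carton.

step_arm(
  motion=[
    [0.253,-0.08,0.2,0,0.2],
    [0.253,-0.08,0.2,0,0.2],
    [0.253,-0.08,0.2,0,0.2],
    [0.253,-0.08,0.2,0,0.2],
    [0.253,-0.08,0.2,0,0.2],
  ],
)

```text
clock: 40.0
eef_pos: [0.5545, 0.2825, 0.1013]
ee_rot: [0.798, 0.602, -0.001, 0.0]
contact_force: [0.8, 0.4, -0.1]
opening: 0.602
grasp_force: 0.0
```

step_arm(
  motion=[
    [0,0,0.3,0,0.2],
    [0,0,0,0,0.2],
    [0,0,0,0,0.2],
    [0,0,0,0,0.2],
    [0,0,0,0,0.2],
  ],
)

```text
clock: 40.5
eef_pos: [0.5563, 0.2815, 0.0747]
ee_rot: [0.798, 0.603, 0.001, 0.0]
contact_force: [0.6, 0.7, -0.1]
opening: 0.6
grasp_force: 0.0
```

```bash
python3 - <<'E'
from h import *
plan([(.554,.2815,.011,-15.8)])
d=imaging.capture("top")
c=np.array([[692,112],[737,99],[767,188],[723,203]])/2.5+[160,140]
g=np.array([onplane(d,x,.011)[:2] for x in c]).astype(np.float32)*1000;print("manual",cv2.minAreaRect(g),g.mean(0))
for m in finder.masks_of("top","strip_tray")[:1]:
    k=np.argwhere(m["pixels"])[:,::-1];g=np.array([onplane(d,x,.009)[:2] for x in k]).astype(np.float32)*1000
    print("mask",cv2.minAreaRect(g),g.mean(0))
im=d["img"][172:230,425:478].astype(int)
m=((im[...,0]-im[...,2])<15).astype(np.uint8)
n,l,s,_=cv2.connectedComponentsWithStats(m);b=1+s[1:,4].argmax()
k=np.argwhere(l==b)[:,::-1]+[425,172];g=np.array([onplane(d,x,.009)[:2] for x in k]).astype(np.float32)*1000
print("grey",len(g),cv2.minAreaRect(g),g.mean(0))
E
```

```text
at [0.5563 0.2815 0.0747] yaw -15.84 tilt -1.0
(0.554, 0.2815, 0.011, -15.8) turn -0.0002 =1x -0.0002  shift [-0.006 -0.022  0.637] =5x [-0.001 -0.004  0.127]
manual ((563.0477294921875, -349.18817138671875), (110.36490631103516, 55.45164108276367), 16.76582145690918) [ 563.2039  -348.89774]
mask ((563.3594970703125, -349.4433898925781), (113.88790130615234, 62.389404296875), 18.387428283691406) [ 563.53406 -349.4499 ]
grey 702 ((562.8236083984375, -347.61834716796875), (110.2935791015625, 54.810699462890625), 17.92558479309082) [ 562.04144 -348.13016]
```

step_arm(
  motion=[
    [0,-0.02,0.2,0,0.2],
    [0,0,0.2,0,0.2],
    [0,0,0.15,0,0.2],
    [0,0,0.06,0,0.2],
    [0,0,0.03,0,0.2],
  ],
)

```text
clock: 41.1
eef_pos: [0.5533, 0.2822, 0.0089]
ee_rot: [0.797, 0.604, -0.0, 0.0]
contact_force: [0.1, -0.8, -0.7]
opening: 0.598
grasp_force: 0.0
```

step_arm(
  motion=[
    [0,0,0,0,0.2],
    [0,0,0,0,0.2],
    [0,0,0,0,-1],
    [0,0,0,0,-1],
    [0,0,0,0,-1],
  ],
)

```text
clock: 41.6
eef_pos: [0.5533, 0.2826, 0.0095]
ee_rot: [0.797, 0.604, 0.0, -0.0]
contact_force: [-0.0, -0.4, -0.2]
opening: 0.37
grasp_force: 0.1
```

step_arm(
  motion=[
    [0,0,0,0,-1],
    [0,0,0,0,-1],
    [0,0,0,0,-1],
    [0,0,0,0,-1],
    [0,0,0,0,-1],
  ],
)

```text
clock: 42.1
eef_pos: [0.5534, 0.2826, 0.0095]
ee_rot: [0.797, 0.604, 0.0, -0.0]
contact_force: [-1.3, -0.9, 6.4]
opening: 0.361
grasp_force: 12.0
```

step_arm(
  motion=[
    [0,0,-0.1,0,-1],
    [0,0,-0.3,0,-1],
    [0,0,-0.4,0,-1],
    [0,0,-0.4,0,-1],
    [0,0,-0.4,0,-1],
  ],
)

```text
clock: 42.6
eef_pos: [0.5529, 0.282, 0.1708]
ee_rot: [0.797, 0.604, -0.0, 0.0]
contact_force: [0.2, 0.0, -0.2]
opening: 0.363
grasp_force: 12.0
```

```bash
python3 - <<'E'
from h import *
s=sense();print(s["opening"],s["grasp_force"])
plan([(.6,.1,.19,-15.8),(.6,.1,.19,-72),(.6,-.15,.19,-72),(.5635,-.3495,.12,-72)])
E
```

```text
0.3634235386782083 11.999730169773102
at [0.5529 0.282  0.1708] yaw -15.75 tilt -1.0
(0.6, 0.1, 0.19, -15.8) turn 0.0003 =1x 0.0003  shift [-1.623  0.949 -0.192] =5x [-0.325  0.19  -0.038]
(0.6, 0.1, 0.19, -72) turn 0.3122 =7x 0.0446  shift [0. 0. 0.] =5x [0. 0. 0.]
(0.6, -0.15, 0.19, -72) turn 0.0 =0x 0.0  shift [-0.773  2.378  0.   ] =10x [-0.077  0.238  0.   ]
(0.5635, -0.3495, 0.12, -72) turn 0.0 =0x 0.0  shift [-0.964  1.785  0.7  ] =10x [-0.096  0.178  0.07 ]
```

step_arm(
  motion=[
    [-0.325,0.19,-0.04,0,-1],
    [-0.325,0.19,-0.04,0,-1],
    [-0.325,0.19,-0.04,0,-1],
    [-0.325,0.19,-0.04,0,-1],
    [-0.325,0.19,-0.04,0,-1],
  ],
)

```text
clock: 43.1
eef_pos: [0.6006, 0.0986, 0.1896]
ee_rot: [0.797, 0.604, -0.0, -0.0]
contact_force: [0.2, 0.9, -0.5]
opening: 0.365
grasp_force: 12.0
```

step_arm(
  motion=[
    [0,0,0,0.039,-1],
    [0,0,0,0.039,-1],
    [0,0,0,0.039,-1],
    [0,0,0,0.039,-1],
    [0,0,0,0.039,-1],
  ],
)

```text
clock: 43.6
eef_pos: [0.6003, 0.1001, 0.1893]
ee_rot: [0.943, 0.333, -0.0, -0.0]
contact_force: [0.4, -1.3, -0.5]
opening: 0.363
grasp_force: 12.0
```

step_arm(
  motion=[
    [0,0,0,0.039,-1],
    [0,0,0,0.039,-1],
    [0,0,0,0.039,-1],
    [-0.077,0.238,0,0,-1],
    [-0.077,0.238,0,0,-1],
  ],
)

```text
clock: 44.1
eef_pos: [0.6005, 0.0506, 0.1891]
ee_rot: [0.987, 0.158, -0.0, 0.0]
contact_force: [0.6, -0.5, -0.6]
opening: 0.364
grasp_force: 12.0
```

step_arm(
  motion=[
    [-0.077,0.238,0,0,-1],
    [-0.077,0.238,0,0,-1],
    [-0.077,0.238,0,0,-1],
    [-0.077,0.238,0,0,-1],
    [-0.077,0.238,0,0,-1],
  ],
)

```text
clock: 44.6
eef_pos: [0.6008, -0.0758, 0.1893]
ee_rot: [0.988, 0.157, -0.0, -0.0]
contact_force: [-0.7, -0.0, 0.4]
opening: 0.36
grasp_force: 12.0
```

step_arm(
  motion=[
    [-0.077,0.238,0,0,-1],
    [-0.077,0.238,0,0,-1],
    [-0.077,0.238,0,0,-1],
    [0,0,0,0,-1],
    [0,0,0,0,-1],
  ],
)

```text
clock: 45.1
eef_pos: [0.6012, -0.15, 0.1892]
ee_rot: [0.988, 0.157, -0.0, -0.0]
contact_force: [-0.2, 0.8, -0.4]
opening: 0.363
grasp_force: 12.0
```

```bash
python3 - <<'E'
from h import *
plan([(.5635,-.3495,.06,-72)])
d=imaging.capture("wrist");cv2.imwrite("pics/w5.png",d["img"][:,:,::-1])
for c in ["wrist"]:
  for m in finder.masks_of(c,"strip_tray")[:2]:
    k=np.argwhere(m["pixels"])[:,::-1];g=np.array([onplane(d,x,.009)[:2] for x in k]).astype(np.float32)*1000
    print(m["p"],m["rect"],cv2.minAreaRect(g),g.mean(0))
E
```

```text
at [ 0.6012 -0.15    0.1892] yaw -71.96 tilt -1.0
(0.5635, -0.3495, 0.06, -72) turn 0.0002 =1x 0.0002  shift [-0.975  1.781  1.292] =10x [-0.097  0.178  0.129]
0.71 [444.4, 213.8, 55.0, 52.6] ((588.9718017578125, -340.6823425292969), (62.777427673339844, 61.36021041870117), 16.873022079467773) [ 593.29767 -339.82663]
```

View pics/w5.png

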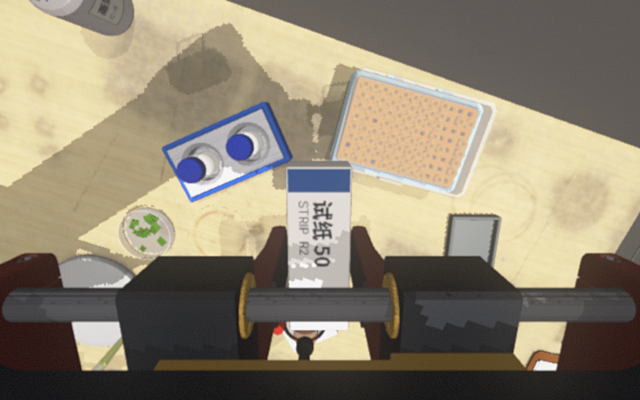

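The carton is held level, blue end ahead. The visible far end of the tray (470,235) fits the top-camera estimate: centre (0.5635, -0.3495), axis 18°.

step_arm(
  motion=[
    [-0.195,0.356,0,0,-1],
    [-0.195,0.356,0,0,-1],
    [-0.195,0.356,0,0,-1],
    [-0.195,0.356,0,0,-1],
    [-0.195,0.356,0,0,-1],
  ],
)

```text
clock: 45.7
eef_pos: [0.5647, -0.349, 0.189]
ee_rot: [0.987, 0.159, 0.0, -0.0]
contact_force: [-0.7, -0.1, -0.1]
opening: 0.36
grasp_force: 12.0
```

step_arm(
  motion=[
    [0,0,0.3,0,-1],
    [0,0,0.4,0,-1],
    [0,0,0.4,0,-1],
    [0,0,0.2,0,-1],
    [0,0,0,0,-1],
  ],
)

```text
clock: 46.2
eef_pos: [0.5631, -0.3462, 0.0557]
ee_rot: [0.987, 0.159, -0.002, -0.002]
contact_force: [0.5, -0.0, -0.6]
opening: 0.36
grasp_force: 12.0
```

step_arm(
  motion=[
    [0,0,0,0,-1],
    [0,0,0,0,-1],
    [0,0,0,0,-1],
    [0,0,0,0,-1],
    [0,0,0,0,-1],
  ],
)

```text
clock: 46.7
eef_pos: [0.5645, -0.3495, 0.0598]
ee_rot: [0.988, 0.157, 0.0, 0.0]
contact_force: [-0.2, -0.5, -0.6]
opening: 0.363
grasp_force: 12.0
```

```bash
python3 - <<'E'
from h import *
plan([(.5635,-.3495,.014,-72)])
E
```

```text
at [ 0.5645 -0.3495  0.0598] yaw -71.88 tilt -1.0
(0.5635, -0.3495, 0.014, -72) turn 0.0007 =1x 0.0007  shift [-0.009 -0.003  0.458] =5x [-0.002 -0.001  0.092]
```

step_arm(
  motion=[
    [-0.009,0,0.12,0,-1],
    [0,0,0.12,0,-1],
    [0,0,0.1,0,-1],
    [0,0,0.07,0,-1],
    [0,0,0.04,0,-1],
  ],
)

```text
clock: 47.2
eef_pos: [0.5627, -0.3494, 0.0128]
ee_rot: [0.988, 0.157, -0.001, -0.0]
contact_force: [0.1, 0.0, -0.1]
opening: 0.368
grasp_force: 12.0
```

step_arm(
  motion=[
    [0,0,0,0,-1],
    [0,0,0,0,-1],
    [0,0,0,0,-1],
    [0,0,0,0,-1],
    [0,0,0,0,-1],
  ],
)

```text
clock: 47.7
eef_pos: [0.5634, -0.3497, 0.0144]
ee_rot: [0.988, 0.157, 0.0, 0.0]
contact_force: [0.2, -0.7, 0.2]
opening: 0.366
grasp_force: 12.0
```

```bash
python3 -c "
from h import *
plan([(.5635,-.3495,.0135,-72)])"
```

```text
at [ 0.5634 -0.3497  0.0144] yaw -71.88 tilt -1.0
(0.5635, -0.3495, 0.0135, -72) turn 0.0007 =1x 0.0007  shift [ 0.001 -0.002  0.009] =5x [ 0.    -0.     0.002]
```

step_arm(
  motion=[
    [0,0,0.009,0,-1],
    [0,0,0,0,-1],
    [0,0,0,0,0.1],
    [0,0,0,0,0.1],
    [0,0,0,0,0.1],
  ],
)

```text
clock: 48.2
eef_pos: [0.5633, -0.3497, 0.0133]
ee_rot: [0.988, 0.157, 0.0, 0.0]
contact_force: [0.5, -0.6, 0.1]
opening: 0.543
grasp_force: 0.0
```

step_arm(
  motion=[
    [0,0,0,0,0.1],
    [0,0,-0.05,0,0.1],
    [0,0,-0.2,0,0.1],
    [0,0,-0.4,0,0.1],
    [0,0,-0.4,0,0.1],
  ],
)

```text
clock: 48.7
eef_pos: [0.5627, -0.3495, 0.1192]
ee_rot: [0.988, 0.157, -0.001, -0.0]
contact_force: [1.1, -0.9, 0.4]
opening: 0.55
grasp_force: 0.0
```

step_arm(
  motion=[
    [0,0,-0.4,0,0.1],
    [-0.3,0,-0.2,0,0.1],
    [-0.3,0,0,0,0.1],
    [-0.3,0,0,0,0.1],
    [0,0,0,0,0.1],
  ],
)

```text
clock: 49.2
eef_pos: [0.473, -0.38, 0.1793]
ee_rot: [0.988, 0.154, -0.0, 0.0]
contact_force: [0.4, -0.4, 0.6]
opening: 0.55
grasp_force: 0.0
```

step_arm(
  motion=[
    [0,0,0,0,0.1],
    [0,0,0,0,0.1],
    [0,0,0,0,0.1],
    [0,0,0,0,0.1],
    [0,0,0,0,0.1],
  ],
)

```text
clock: 49.7
eef_pos: [0.4782, -0.3774, 0.178]
ee_rot: [0.987, 0.158, -0.0, -0.0]
contact_force: [-1.7, 0.2, -0.1]
opening: 0.552
grasp_force: 0.0
```

```bash
python3 - <<'E'
from h import *
plan([(.5635,-.3495,.2,-72)])
d=imaging.capture("wrist");W=cloud(d).reshape(-1,3);cv2.imwrite("pics/w6.png",d["img"][:,:,::-1])
m=(np.hypot(W[:,0]-.5635,W[:,1]+.3495)<.07)
p=W[m&(W[:,2]>.018)&(W[:,2]<.04)];print("carton",len(p),cv2.minAreaRect(p[:,:2].astype(np.float32)*1000),np.percentile(p[:,2],[5,50,95]))
d=imaging.capture("top");T=cloud(d).reshape(-1,3)
for n,c,z in[("a",(.5845,-.0315),.045),("b",(.6185,-.0705),.045),("red",(.473,-.151),.06),("blk",(.437,-.187),.06),("yel",(.644,.26),.04),("leaf",(.481,.018),.006)]:
    p=T[(np.hypot(T[:,0]-c[0],T[:,1]-c[1])<(.04 if n=="leaf" else .02))&(T[:,2]>z)&(T[:,2]<.12)]
    if len(p):print(n,len(p),p.mean(0).round(4),p[:,2].max())
p=T[(np.hypot(T[:,0]-.5635,T[:,1]+.3495)<.07)&(T[:,2]>.018)&(T[:,2]<.04)]
if len(p)>9:print("carton top",len(p),cv2.minAreaRect(p[:,:2].astype(np.float32)*1000))
E
```

```text
at [ 0.4782 -0.3774  0.178 ] yaw -71.84 tilt -1.0
(0.5635, -0.3495, 0.2, -72) turn 0.0009 =1x 0.0009  shift [ 0.898 -0.001 -0.22 ] =5x [ 0.18  -0.    -0.044]
carton 3368 ((563.3607177734375, -349.83758544921875), (89.1133041381836, 32.01463317871094), 18.082826614379883) [0.02447478 0.02576137 0.02701079]
a 66 [ 0.5822 -0.0309  0.0597] 0.06595679031400148
b 68 [ 0.6167 -0.0692  0.0598] 0.06588524463536582
red 42 [ 0.4734 -0.1508  0.0818] 0.10127042924861873
blk 45 [ 0.4388 -0.1856  0.0811] 0.10023810773068842
yel 109 [0.6427 0.2592 0.0559] 0.06136849228569097
leaf 58 [0.481  0.017  0.0101] 0.015793287659507493
carton top 366 ((564.1146850585938, -350.7267761230469), (90.12751770019531, 34.042022705078125), 18.46150779724121)
```

View pics/w6.png

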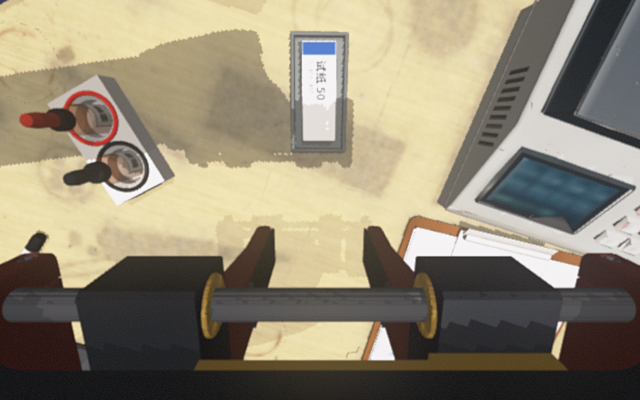

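The carton lies flat in the tray at (319,93), top at 25.8 mm. Both droppers stand in the wells of their colour at (92,118) and (123,165), and the vials, yellow bottle and dish are as they should be.

```bash
python3 -c "
from cell import order
print(order.hand_in())"
```

```text
the job is handed in; nothing more can be done
None
```

The job is handed in at about 50 s of the 144 s limit: the last camera check showed both vials in the cold block, each dropper in the well of its colour and the carton flat in the tray, with the leaf dish and yellow-capped bottle where they started; hand-in returned no verdict.

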